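Set tweezer electrodes astride a specimen

ROBOT

A 6-joint arm with a two-finger parallel gripper is mounted at the origin on the work surface. World frame = base frame: x ahead of the robot, y to its left, z up, the work surface at z = 0. Lengths are in m, angles in degrees, forces in N, time in s.
With the tool pointing down it reaches from about 0.3 to 0.75 m from the base axis. Payload 8.5 kg.
Tool frame: the origin (TCP) lies on the centre line of the jaws, within the pads' length; the fingertips stand 17 mm ahead of it and the grasp point (between the pads) lies 2 mm behind it; z points along the fingers, y is the direction in which the jaws open and shut (so a half turn about z gives the same grasp; the last joint's range is limited). The gripper opens to 85 mm and grips with 20 to 120 N. Pads are 22 mm wide; open, the fingers measure 114 mm over their backs; the gripper's body (76 mm by 85 mm) begins 54 mm behind the grasp point. The pads swing forward as they close: fully open they stand 13 mm farther back than shut.
Start: joints at [54.643, 21.807, 74.336, -0, 83.858, -12.336], TCP at [0.215, 0.506, 0.215] pointing down, gripper open.
Joint ranges: [-178.18, 178.18], [-50.72, 133.34], [12.68, 142.11], [-81.47, 261.47], [9.98, 163.14], [-165.26, 165.26]. Speed limits (degrees/s): [136.94, 136.94, 180, 180, 180, 180].

INTERFACE

Orientations are given as a 3x3 rotation matrix whose columns are the frame's x, y, z axes.
In Python, from rig import env, imaging, close_job gives the robot as it stands.
- The arm moves only by the tool step_arm, never from a script. Its argument "steps" is one flat list of numbers, 7 for each row, row after row: the opening, from 0 (shut) to 1 (fully open), then the shift along the tool's x, y, z as a fraction of full scale, then the turn, a rotation vector about the tool's x, y, z as a fraction of full scale. A call has 1 to 10 rows; each row is the pose to reach, as a shift and turn from the pose commanded when the call began, along the tool's axes at that moment; what a row does not reach only later rows make up. Full scale, the value 1, is 0.3 m for a shift and 45 degrees for a turn. A row lasts 1/10 s, in which the tool goes at most 50 mm and 8.59 degrees, less where a joint would pass 70% of its speed; a pose out of reach is approached as far as the arm can. A call with a number of a shift or a turn outside -1 to 1 is refused whole. A call with a gripper value outside its range is refused whole. The fingers move at their own pace and stop on an object; "grip_force" is the grip in N (left out, the last holds). Time passes only in rows, so rows that repeat a pose let the fingers close. It gives the time, the measured TCP pose, the force and the opening at its end, in the units of the state.
- env.observe(): the state, without advancing time (a new reading comes with each control period).
- imaging.get_image(name): name is "scene" or "top" or "wrist"; returns (picture, depth): 420x560x3 uint8, blue, green, red; 420x560 float32, m along the optical axis (not along the pixel's ray), 0 where there is no reading.
- imaging.get_calibration(name): a dict with "camera_matrix" (3x3 intrinsics, pixels), "world_from_camera" (4x4, takes a point from camera to world coordinates). Camera axes: x right, y down, z forward; pixel columns grow to the right and rows downward; lengths in m; the calibration is good to about 2 mm. The wrist camera is an equidistant fisheye: a pixel r from the principal point sees the ray r / f radians off the axis. A picture is of the moment at which its call begins: read the wrist's pose just before it. get_calibration takes no time and is no camera call; for the wrist camera it gives the pose at the moment of the call.
- close_job(): hands the job in, once; it reports no verdict.
Trained networks look in the newest picture that a camera, given by its name, has taken for a name from the list of things; names that differ only in an ending like _2 or _b are one class to them, and where a whole thing is asked for, a point or a joint stands for the part that bears it (a point fixed in the world has none). Each returns a list of dicts, best first, with "score" (0 to 1); they miss things now and then, are a little off and sometimes report something else, mostly with a low value. They report only what shows in the picture. A call takes as long as a camera call. They do not tell look-alikes from the thing itself.
- imaging.spot_in(camera, target): "pixel" ([column, row] in pixels, amid what is visible of it).
- imaging.regions_of(camera, target): "mask" (420x560 bool, what is visible of it) and "pixel" ([column, row] in pixels, amid what is visible of it).
- imaging.pinpoint(camera, target): "pixel" ([column, row] in pixels: a listed point, or the origin of a listed thing).
The state is a dict: "time_s": time; "q": joint angles; "qvel": joint speeds; "joint_efforts": joint torques, N m; "position": TCP position; "tool_rot": TCP orientation; "ft_force": force on the tool from outside, world axes, zero at the start; "wrist_torque": the same for the moment, N m; "grip_width": finger opening in m.
Only numpy, scipy, OpenCV 4.12 (cv2) and the standard library are available. Lean on these libraries where they do the work, as an engineer would, in place of code of your own. Each camera call takes 0.05 s, during which the arm holds its last target.

TASK

Turn the gas stopcock down to its yellow mark (30 degrees open) so that bubbles stop stirring the dish, then lift the sprung tweezer electrodes off the yellow rest, still open, and lower them, level and in line with the specimen block, until one brass disc stands on each side of it at its height. Only then squeeze them until the tip gap is at the red line of their scale (10 mm), without pressing on specimen or dish, and finish while holding that gap steady in the air, touching only the gripper, so that the leads can be plugged in. Leave everything else where it stands.

Things in the scene. Friction and masses are not known exactly. Their poses are not given: they have to be found in the camera images.
- stopcock (a joint): Gas stopcock: blue bar handle, 44 long, 10 wide, 20 mm tall, top 86 mm above the bench, upright axis. Rad: 0 = shut (bar along the rig's x, red marks), growing counter-clockwise seen from above to 1.571 = open (bar along the rig's y, green marks). Yellow marks on the white dial: 0.524 (30 degrees). Starts at 1.05 to 1.5; friction 0.08 N m, stays where left
- stopcock_grip (a point): On the stopcock's axis, 78 mm above the bench, 8 mm below the bar's top: pinch the bar across its 10 mm width here. The white dial (54 mm across) below has its face 54 mm above the bench. The point's x axis runs along the bar and turns with it
- rig: Rig fixed to the bench (place, side, yaw vary): plate 120 x 230 x 10 mm, origin under its centre. Stopcock at y = -65 mm; at y = +55 mm a grey stage (76 x 76, top 40 mm above the bench) with a clear dish (68 mm across, rim at 57, black floor at 43). A steel bubbler pipe hooks over the rim on the +x side, top at 70, mouth 25 mm from the dish centre: bring the tweezers in from the robot's (-x) side
- specimen: Specimen block fixed at the centre of the dish: 12 mm long along x, 4 mm thick along y, 10 mm tall, cream with a pink core. It stands on a 6 mm high foot of the same plan. Origin at its middle, 54 mm above the bench, 11 mm above the dish floor; axes parallel to the rig's
- rest: Yellow plastic rest, fixed (place, side, yaw vary): foot 170 x 70 x 8 mm, origin under its centre; two thin uprights 55 mm high at x = -73 and +41 mm carry the tweezers, tips towards the rest's +x. Lugs 7 mm tall beside the tweezers' block and between their arms stop them sliding sideways: lift straight up
- tweezers: Sprung tweezer electrodes, loose, about 50 g, lying level on the rest: off-white rear block (26 long, 23 wide, 12 mm tall) and two arms 12 mm tall side by side. Origin midway between the arm hinges at the block's front face, on the underside (55 mm above the bench at the start); x to the tips, y to the left arm, z up. Steel stems hang down at x = 115 mm and carry brass discs
- tweezers_grip (a point): Where to hold: on the centre line, 65 mm ahead of the tweezers' origin, at mid-height of the arms (6 mm above their underside). Black ribbed grips, 40 long and 12 mm tall, on the outer sides of the arms: 29 mm over both at rest, 21 mm at the marked gap; 1 mm less here closes the tips by 1.77 mm. Push back with 4 N at first touch, 6 N at the marked gap. Mass centre 13 mm behind
- left_arm (a joint): How far the left arm is squeezed in, rad: 0 at rest, at most 0.098. Hinge to electrode is 115 mm, so tip gap (mm) = 24 - 115 x (left + right). At the marked 10 mm gap both read 0.061 and the arms are parallel
- right_arm (a joint): The same for the right arm. A white scale bar fixed to the left arm lies across the right arm near the tips (92 mm ahead of the hinges); its red line meets the black index line along the top of the right arm when the tip gap is 10 mm
- left_electrode (a point): Centre of the inner face of the left brass disc (10 mm across, 2 mm thick, upright, red collar above it): 35 mm below mid-height of the arms, 50 mm ahead of the grip point. The tip gap is the distance between this point and the right one: 24 mm at rest
- right_electrode (a point): Centre of the inner face of the right brass disc (black collar above it)
- tipbox: Green pipette-tip box with clear lid, 122 x 84 x 80 mm: leave alone. Origin at the centre of its underside
- tuberack: Red block with six capped tubes, 100 x 130 x 97 mm: leave alone. Origin at the centre of its underside
- reagent: Amber bottle, 68 mm across, 145 tall: leave alone. Origin at the centre of its underside
- vial: Small glass vial between rig and rest, 26 mm across, 48 tall: leave alone. Origin at the centre of its underside
- dishes: Two stacked culture dishes, 92 mm across, 33 tall: leave alone. Origin at the centre of its underside
- beaker: Glass beaker, 64 mm across, 85 tall: leave alone. Origin at the centre of its underside
- forceps: Plain steel forceps lying on the bench, 120 mm long, 6 tall, not the ones to use: leave alone. Origin at the centre of its underside
Things that resemble listed ones, but are neither listed nor needed, are in the scene too. What is meant by the rest is not blue or purple, and is the smaller of those in its own colour.

How it is judged (in metres and radians):
On the way, in this order (a step that is already met when the one before it is completed fails the run):
1. the stopcock has been turned down to its yellow mark (value of joint stopcock between 0.384 and 0.664 rad and velocity of joint stopcock between -0.1 and 0.1 rad/s), for 0.3 s.
2. the tweezers are lifted off the rest in the gripper, still open (contact force between the fingers and tweezers above 1 N and contact force between tweezers and rest below 0.2 N and height (world z) of tweezers above 0.075 m and distance between left_electrode and right_electrode above 0.013 m), for 0.2 s.
3. the open electrodes stand on either side of the specimen, level with it (contact force between the fingers and tweezers above 1 N and contact force between tweezers and rest below 0.2 N and ((y of left_electrode in the frame of specimen above 0.002 m and y of right_electrode in the frame of specimen below -0.002 m) or (y of left_electrode in the frame of specimen below -0.002 m and y of right_electrode in the frame of specimen above 0.002 m)) and x of left_electrode in the frame of specimen between -0.006 and 0.006 m and z of left_electrode in the frame of specimen between -0.004 and 0.006 m and x of right_electrode in the frame of specimen between -0.006 and 0.006 m and z of right_electrode in the frame of specimen between -0.004 and 0.006 m and distance between left_electrode and right_electrode above 0.013 m), for 0.1 s.
4. the gap is squeezed to the red line and held steady for a second (contact force between the fingers and tweezers above 1 N and contact force between tweezers and rest below 0.2 N and ((y of left_electrode in the frame of specimen above 0.002 m and y of right_electrode in the frame of specimen below -0.002 m) or (y of left_electrode in the frame of specimen below -0.002 m and y of right_electrode in the frame of specimen above 0.002 m)) and x of left_electrode in the frame of specimen between -0.006 and 0.006 m and z of left_electrode in the frame of specimen between -0.004 and 0.006 m and x of right_electrode in the frame of specimen between -0.006 and 0.006 m and z of right_electrode in the frame of specimen between -0.004 and 0.006 m and distance between left_electrode and right_electrode between 0.008 and 0.012 m and contact force between tweezers and rig below 0.3 N and contact force between tweezers and specimen below 0.3 N and linear speed of tweezers below 0.015 m/s and angular speed of tweezers below 0.15 rad/s), for 1 s.
At the end, for the whole second after the job is handed in: Held still in the air: disc gap 10 mm (within 2), a disc each side of the specimen, within 6 mm of its middle lengthwise and -4 to +6 mm in height, tweezers level (0.2 rad), in line with it (0.26 rad), touching only the gripper; stopcock at 30 degrees (within 8) (all of step 4 and value of joint stopcock between 0.384 and 0.664 rad and angle between the x axis of tweezers and the x axis of specimen, either way round below 0.26 rad and angle between tweezers's own z axis and vertical below 0.2 rad); the arm keeps its last pose, push and grip.
It fails at once if the specimen is pressed with more than 4 N (contact force between specimen and tweezers above 4 N or contact force between specimen and the fingers above 4 N).
It fails at once if the tweezers press on the dish or the rest of the rig with more than 6 N (contact force between tweezers and rig above 6 N).
It fails at once if a bystander is moved over 30 mm or knocked over (distance of any of tipbox, tuberack, reagent, vial, dishes, beaker, forceps from where it was at the start of the episode above 0.03 m or angle between any of tipbox, tuberack, reagent, vial, dishes, beaker, forceps's own z axis and vertical above 0.4 rad).
It also fails if it takes over 56 s, if anything falls off the work surface, if the arm or the gripper's body presses on something with over 40 N, if the wrist force passes 120 N, or if a joint passes its speed limit or range.

## Working session

There is one attempt and no reset: what is moved stays moved. The work goes in short steps, Python scripts to look and compute and a tool call to move; the robot and the scene stay as the last step left them, time stands still between calls to the robot, and variables do not carry over. Pictures are saved under pics/ and viewed, and the job is handed in when it is done.

Besides the shell and the picture viewer there is one more tool, called after "Emit:" in YAML: its name, and indented under it one key for each argument. step_arm: Moves the arm, as the interface text tells. Shift numbers are shares of 0.3 m and turn numbers shares of 45 degrees, none past 1 either way. Its arguments: {"type":"object","properties":{"steps":{"type":"array","items":{"type":"number"}},"grip_force":{"type":"number"}},"required":["steps"]}

```bash
ls; mkdir -p pics; cat > h.py <<'E'
import numpy as np, cv2
from rig import env, imaging, close_job
def snap(cam,name):
    im,d=imaging.get_image(cam); cv2.imwrite('pics/'+name+'.png',im); np.save('pics/'+name+'_d.npy',d); return im,d
E
python3 - <<'E'
from h import *
np.set_printoptions(precision=4,suppress=True)
for c in ['scene','top']:
    snap(c,c+'0'); k=imaging.get_calibration(c); print(c,k['camera_matrix'],k['world_from_camera'])
    for t in ['stopcock_grip','rig','specimen','rest','tweezers','tweezers_grip','vial','left_electrode','right_electrode']:
        print(t,[(np.round(r['pixel'],1).tolist(),round(r['score'],2)) for r in imaging.pinpoint(c,t)])
print(env.observe())
E
```

```text
pics
scene [[410.4838   0.     279.9494]
 [  0.     410.4838 208.649 ]
 [  0.       0.       1.    ]] [[-0.5833  0.4606 -0.6691  1.2857]
 [ 0.8121  0.3486 -0.468   0.5567]
 [ 0.0177 -0.8163 -0.5774  0.771 ]
 [ 0.      0.      0.      1.    ]]
stopcock_grip [([307.5, 230.4], 0.45)]
rig [([324.9, 264.0], 0.88)]
specimen []
rest [([404.7, 226.9], 0.77), ([252.1, 172.9], 0.71), ([227.0, 221.0], 0.69), ([180.5, 199.4], 0.6)]
tweezers [([237.7, 196.0], 0.79)]
tweezers_grip [([220.1, 206.3], 0.67)]
vial [([267.1, 240.4], 0.71)]
left_electrode [([193.9, 168.3], 0.55), ([210.9, 219.3], 0.53)]
right_electrode [([204.9, 217.7], 0.47)]
top [[448.9861   0.     274.0461]
 [  0.     448.9861 217.0512]
 [  0.       0.       1.    ]] [[ 0.0261 -0.9927  0.1178  0.3583]
 [-0.9996 -0.0249  0.012  -0.0036]
 [-0.009  -0.118  -0.993   1.3749]
 [ 0.      0.      0.      1.    ]]
stopcock_grip [([233.9, 214.8], 0.42), ([341.5, 204.5], 0.41)]
rig [([218.5, 213.0], 0.62)]
specimen [([113.6, 233.0], 0.69)]
rest [([179.2, 307.0], 0.97), ([398.8, 215.4], 0.87), ([335.6, 212.4], 0.74), ([339.8, 191.5], 0.65), ([365.2, 302.4], 0.61)]
tweezers [([331.5, 227.5], 0.64)]
tweezers_grip [([341.4, 203.4], 0.62), ([277.0, 145.2], 0.56)]
vial []
left_electrode [([337.6, 193.9], 0.64)]
right_electrode [([346.0, 191.6], 0.38)]
{'time_s': 1.0, 'q': array([ 54.6443,  21.8054,  74.3351,  -0.0001,  83.8586, -12.3369]), 'qvel': array([ 0.0375, -0.0278,  0.0089,  0.0227, -0.024 , -0.0961]), 'joint_efforts': array([ -0.0013, -44.8335, -23.1463,  -0.0003,   0.0007,  -0.    ]), 'position': array([0.2151, 0.5062, 0.2152]), 'tool_rot': array([[-0.9204,  0.391 ,  0.    ],
       [ 0.391 ,  0.9204,  0.    ],
       [-0.    ,  0.    , -1.    ]]), 'ft_force': array([-0.1208, -0.7715,  1.6479]), 'wrist_torque': array([-0.0663,  0.0092, -0.0304]), 'grip_width': 0.08560680570790151}
```

View pics/scene0.png

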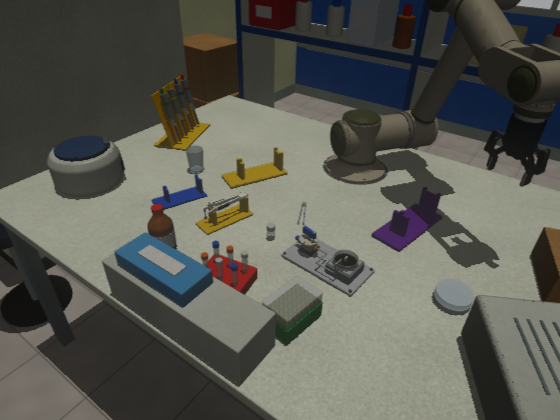

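View pics/top0.png

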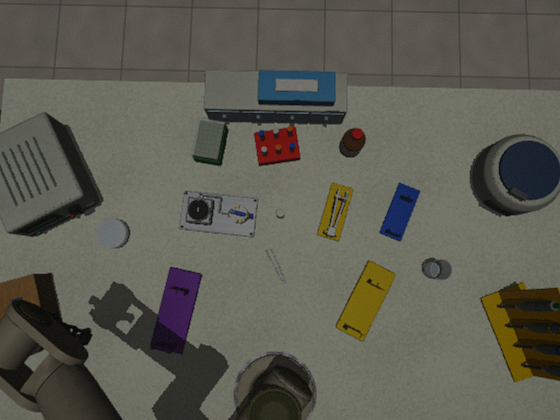

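```bash
python3 - <<'E'
from h import *
im=cv2.imread('pics/top0.png'); 
c=cv2.resize(im[180:250,170:360],None,fx=4.2,fy=4.2,interpolation=cv2.INTER_CUBIC); c=cv2.convertScaleAbs(c,alpha=1.5); cv2.imwrite('pics/topc.png',c)
k=imaging.get_calibration('top');K=k['camera_matrix'];T=k['world_from_camera']
d=np.load('pics/top0_d.npy')
def pz(u,v,z):
    r=T[:3,:3]@np.array([(u-K[0,2])/K[0,0],(v-K[1,2])/K[1,1],1]); return T[:3,3]+r*(z-T[2,3])/r[2]
print('dish',pz(199,209,.05),'stop',pz(238,213,.08),'tw',pz(336,211,.06),'vial',pz(280,213,.04))
hsv=cv2.cvtColor(im,cv2.COLOR_BGR2HSV)
# rest corners
m=cv2.inRange(hsv,(20,120,60),(35,255,255)); n,l,s,ce=cv2.connectedComponentsWithStats(m)
for i in range(1,n):
    if s[i,4]>50: print(s[i],ce[i])
E
```

```text
dish [0.53399685 0.23683116 0.05      ] stop [0.52111305 0.1172258  0.08      ] tw [ 0.53680154 -0.16996314  0.06      ] vial [ 0.52928898 -0.00497408  0.04      ]
[317 183  36  58 772] [334.08419689 211.08031088]
[332 200  10  27  83] [336.53012048 210.61445783]
[ 336  261   60   80 2285] [365.34004376 300.25689278]
[ 481  292   53   90 1644] [505.8296837  336.58454988]
```

View pics/topc.png

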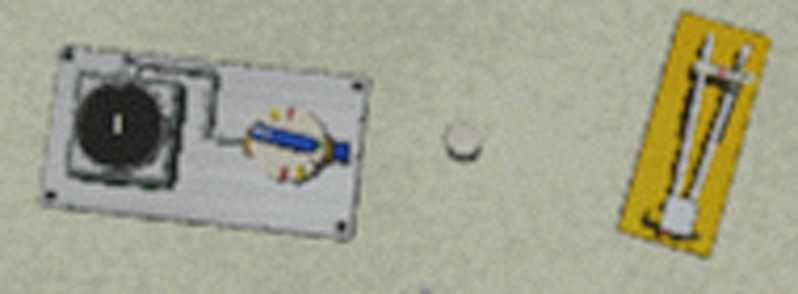

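```bash
cat >> h.py <<'E'
np.set_printoptions(precision=4,suppress=True)
from scipy.spatial.transform import Rotation as Rn
def down(thy):
    # tool pointing down, tool y at world angle thy deg
    a=np.radians(thy); y=np.array([np.cos(a),np.sin(a),0]); z=np.array([0,0,-1.]); x=np.cross(y,z); return np.stack([x,y,z],1)
def go(pos,thy,R0=None,p0=None):
    s=env.observe(); R=s['tool_rot'] if R0 is None else R0; p=s['position'] if p0 is None else p0
    sh=R.T@(np.array(pos)-p); rv=Rn.from_matrix(R.T@down(thy)).as_rotvec()
    print('t',s['time_s'],'rows>=',np.linalg.norm(sh)/.05,np.degrees(np.linalg.norm(rv))/8.59)
    print('shift',np.round(sh/.3,4),'turn',np.round(np.degrees(rv)/45,4)); 
def px2ray(cam,u,v,k=None):
    k=k or imaging.get_calibration(cam);K=k['camera_matrix'];T=k['world_from_camera']
    x=(u-K[0,2])/K[0,0];y=(v-K[1,2])/K[1,1]
    if cam=='wrist':
        r=np.hypot(x,y); s=np.sin(r)/r if r>1e-9 else 1; d=np.array([x*s,y*s,np.cos(r)])
    else: d=np.array([x,y,1.])
    return T[:3,3],T[:3,:3]@d
def pz(cam,u,v,z,k=None):
    o,d=px2ray(cam,u,v,k); return o+d*(z-o[2])/d[2]
def w2px(cam,P,k):
    K=k['camera_matrix'];T=k['world_from_camera']; c=T[:3,:3].T@(np.array(P)-T[:3,3])
    if cam=='wrist':
        rr=np.hypot(c[0],c[1]); th=np.arctan2(rr,c[2]); x,y=c[:2]/max(rr,1e-9)*th
    else: x,y=c[:2]/c[2]
    return np.array([K[0,0]*x+K[0,2],K[1,1]*y+K[1,2]])
E
python3 - <<'E'
from h import *
k=imaging.get_calibration('wrist'); s=env.observe()
print(k['camera_matrix']); T=k['world_from_camera']
print(s['tool_rot'].T@T[:3,:3], s['tool_rot'].T@(T[:3,3]-s['position']))
go([.50,.15,.25],-21)
E
```

```text
[[325.1923   0.     273.4217]
 [  0.     325.1923 207.6594]
 [  0.       0.       1.    ]]
[[-0.0005 -0.9608 -0.2774]
 [ 1.     -0.0005  0.0002]
 [-0.0003 -0.2774  0.9608]] [ 0.0704 -0.0006 -0.1578]
t 1.0 rows>= 9.14903825585799 10.242281135580525
shift [-1.3384 -0.7214 -0.1159] turn [ 0.     -0.      1.9551]
```

Emit:
step_arm:
  steps: [0.5, -0.67, -0.36, -0.12, 0, 0, 0.98, 0.5, -0.67, -0.36, -0.12, 0, 0, 0.98, 0.5, -0.67, -0.36, -0.12, 0, 0, 0.98, 0.5, -0.67, -0.36, -0.12, 0, 0, 0.98, 0.5, -0.67, -0.36, -0.12, 0, 0, 0.98, 0.5, -0.67, -0.36, -0.12, 0, 0, 0.98]

```text
time_s: 1.6
position: [0.3601, 0.3259, 0.2519]
tool_rot: [[-0.381, 0.925, 0.002], [0.925, 0.381, 0.0], [-0.001, 0.002, -1.0]]
ft_force: [-0.5, 0.8, -0.7]
grip_width: 0.0428
```

```bash
python3 - <<'E'
from h import *
go([.50,.15,.25],-21)
s=env.observe();print(s['position'],s['grip_width'])
E
```

```text
t 1.6 rows>= 4.494455817119332 5.050660492809662
shift [-0.7197  0.2078  0.007 ] turn [ 0.0022 -0.0001  0.9641]
[0.3601 0.3259 0.2519] 0.04283191437462959
```

Emit:
step_arm:
  steps: [0.5, -0.72, 0.21, 0, 0, 0, 0.96, 0.5, -0.72, 0.21, 0, 0, 0, 0.96, 0.5, -0.72, 0.21, 0, 0, 0, 0.96, 0.5, -0.72, 0.21, 0, 0, 0, 0.96, 0.5, -0.72, 0.21, 0, 0, 0, 0.96, 0.5, -0.72, 0.21, 0, 0, 0, 0.96, 0.5, -0.72, 0.21, 0, 0, 0, 0.96]

```text
time_s: 2.3
position: [0.4995, 0.1543, 0.2509]
tool_rot: [[0.345, 0.939, -0.001], [0.939, -0.345, 0.0], [0.0, -0.001, -1.0]]
ft_force: [-0.6, 0.3, -0.9]
grip_width: 0.0427
```

```bash
python3 - <<'E'
from h import *
import pickle
s=env.observe();print(s['position'],s['tool_rot'],s['qvel'])
k=imaging.get_calibration('wrist'); snap('wrist','w1'); pickle.dump(k,open('pics/w1.k','wb'))
for t,z in [('stopcock_grip',.078),('rig',0),('specimen',.054)]:
    for r in imaging.pinpoint('wrist',t): print(t,r['pixel'],r['score'],pz('wrist',*r['pixel'],z,k))
E
```

```text
[0.4995 0.1543 0.2509] [[ 0.3448  0.9387 -0.0008]
 [ 0.9387 -0.3448  0.0004]
 [ 0.0001 -0.0009 -1.    ]] [ 1.5578 -0.9639  0.4799 -0.0212 -0.0406 -0.4092]
stopcock_grip [309.8, 207.1] 0.92 [0.527  0.1176 0.078 ]
rig [287.6, 144.0] 0.86 [0.5282 0.1812 0.    ]
specimen [277.2, 95.6] 0.43 [0.5351 0.2398 0.054 ]
```

View pics/w1.png

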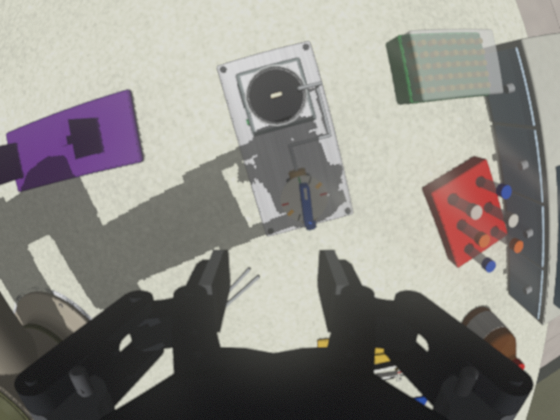

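```bash
python3 - <<'E'
from h import *
import pickle
k=pickle.load(open('pics/w1.k','rb'))
im=cv2.imread('pics/w1.png'); d=np.load('pics/w1_d.npy')
c=cv2.resize(im[150:245,240:360],None,fx=6,fy=6,interpolation=cv2.INTER_CUBIC); c=cv2.convertScaleAbs(c,alpha=2.); cv2.imwrite('pics/w1c.png',c)
S=np.array([pz('wrist',u,v,.01,k)[:2] for u,v in [(222,70),(306,47),(348,210),(270,231)]]); print(S,S.mean(0))
for a,b in [(1,2),(0,3)]: e=S[a]-S[b]; print('y yaw',np.degrees(np.arctan2(e[1],e[0]))-90,np.linalg.norm(e))
for a,b in [(1,0),(2,3)]: e=S[a]-S[b]; print('x yaw',np.degrees(np.arctan2(e[1],e[0])),np.linalg.norm(e))
E
```

```text
[[0.4852 0.2965]
 [0.5905 0.288 ]
 [0.5738 0.0756]
 [0.4687 0.0839]] [0.5295 0.186 ]
y yaw -4.4895753557320575 0.21311150404674506
y yaw -4.454127941405119 0.21326948410551658
x yaw -4.590125501870733 0.10557778453230836
x yaw -4.504432333671895 0.1054456812031226
```

View pics/w1c.png

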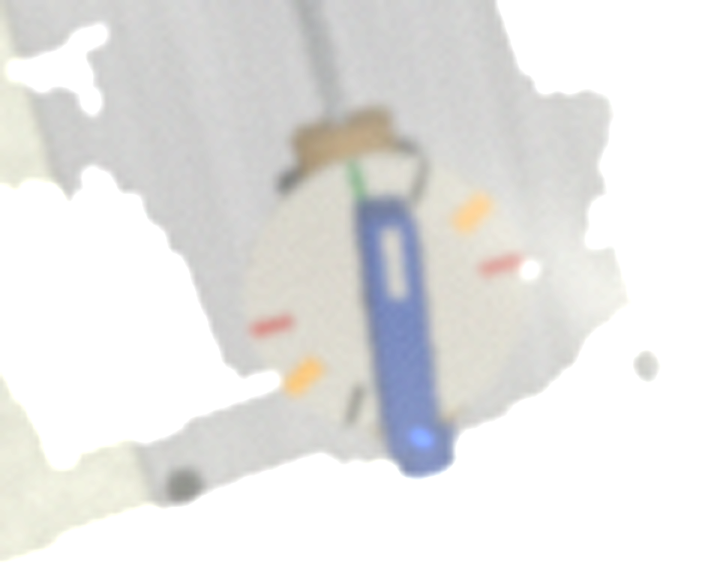

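```bash
python3 - <<'E'
from h import *
import pickle
k=pickle.load(open('pics/w1.k','rb'))
P=lambda u,v,z: pz('wrist',240+u/6-.42,150+v/6-.42,z,k)
a=P(386,200,.086); b=P(424,440,.086); e=a-b; print(a,b,np.linalg.norm(e),'barang',np.degrees(np.arctan2(e[1],e[0])))
print('dial c', P(385,300,.054))
r1=P(272,326,.054);r2=P(500,265,.054);y1=P(303,376,.054);y2=P(472,212,.054);print('red',(r1+r2)/2,np.degrees(np.arctan2(*(r2-r1)[1::-1])),'yel',(y1+y2)/2,np.degrees(np.arctan2(*(y2-y1)[1::-1])))
im=cv2.imread('pics/w1.png');c=cv2.resize(im[150:245,240:360],None,fx=6,fy=6,interpolation=cv2.INTER_CUBIC); c=cv2.convertScaleAbs(c,alpha=1.6)
for col,ctr in [((0,0,255),(.5244,.1212)),((0,255,0),(.527,.1176))]:
  for z in (.086,.066):
    an=np.radians(np.degrees(np.arctan2(e[1],e[0]))); ux=np.array([np.cos(an),np.sin(an)]); uy=np.array([-ux[1],ux[0]])
    pts=[w2px('wrist',np.r_[np.array(ctr)+ux*i*.022+uy*j*.005,z],k) for i,j in [(1,1),(1,-1),(-1,-1),(-1,1)]]
    pts=((np.array(pts)-[240,150]+.5)*6).astype(int); cv2.polylines(c,[pts],True,col,1)
cv2.imwrite('pics/w1d.png',c)
E
```

```text
[0.5294 0.1464 0.086 ] [0.5219 0.1035 0.086 ] 0.04353796358125262 barang 80.1017650273175
dial c [0.5236 0.121  0.054 ]
red [0.5241 0.1218 0.054 ] -4.642057296854712 yel [0.5243 0.1219 0.054 ] 25.45498739506275
```

View pics/w1d.png

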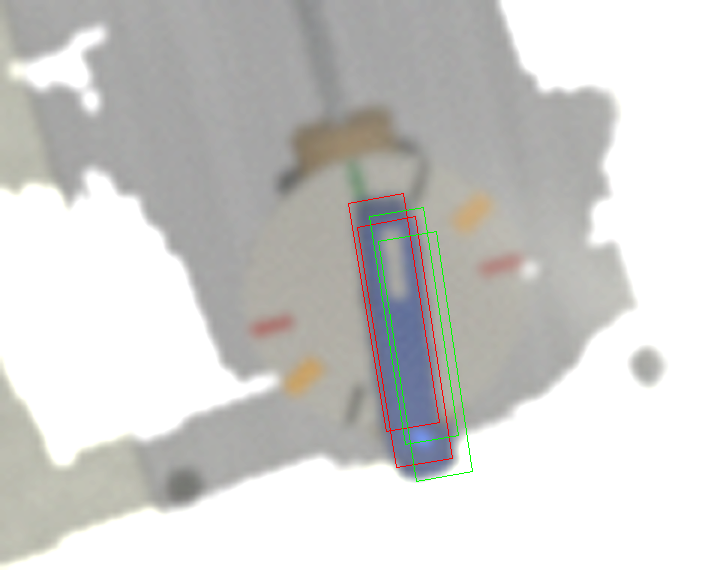

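```bash
python3 - <<'E'
from h import *
go([.525,.121,.13],-9.5); go([.525,.121,.076],-9.5)
E
```

```text
t 2.5 rows>= 2.5736747553986814 1.237743779109437
shift [-0.0764  0.1198  0.4047] turn [ 0.0002 -0.0002 -0.2363]
t 2.5 rows>= 3.610490616705414 1.237743779109437
shift [-0.0765  0.1197  0.5847] turn [ 0.0002 -0.0002 -0.2363]
```

Emit:
step_arm:
  steps: [0.5, -0.077, 0.12, 0.3, 0, 0, -0.236, 0.5, -0.077, 0.12, 0.4, 0, 0, -0.236, 0.5, -0.077, 0.12, 0.4, 0, 0, -0.236, 0.5, -0.077, 0.12, 0.4, 0, 0, -0.236, 0.5, -0.077, 0.12, 0.4, 0, 0, -0.236]

```text
time_s: 3.0
position: [0.5257, 0.1202, 0.1323]
tool_rot: [[0.167, 0.986, 0.001], [0.986, -0.167, 0.0], [0.0, 0.001, -1.0]]
ft_force: [0.7, -0.5, 0.6]
grip_width: 0.0424
```

```bash
python3 - <<'E'
from h import *
import pickle
s=env.observe();print(s['position'],s['tool_rot'],s['qvel'])
k=imaging.get_calibration('wrist'); im,d=snap('wrist','w2'); pickle.dump(k,open('pics/w2.k','wb'))
for t,z in [('stopcock_grip',.078)]:
    for r in imaging.pinpoint('wrist',t): print(t,r['pixel'],r['score'],pz('wrist',*r['pixel'],z,k))
im=cv2.convertScaleAbs(im,alpha=1.6); cv2.imwrite('pics/w2b.png',im)
E
```

```text
[0.5257 0.1202 0.1323] [[ 0.1674  0.9859  0.0009]
 [ 0.9859 -0.1674  0.0001]
 [ 0.0003  0.0009 -1.    ]] [ 0.2978 -1.6148 -1.4835 -0.1068 -0.0485  0.0489]
stopcock_grip [272.6, 219.9] 0.8 [0.525  0.1202 0.078 ]
```

View pics/w2b.png

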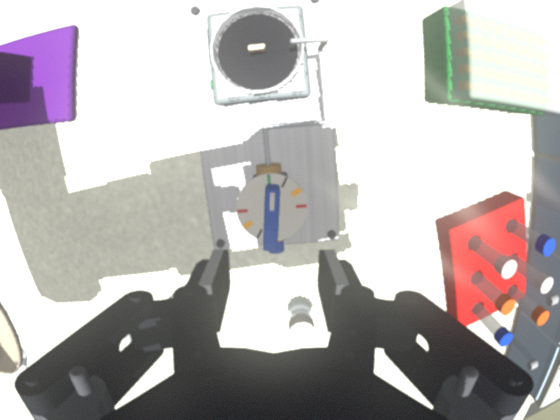

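Emit:
step_arm:
  steps: [0.5, 0, 0, 0.1, 0, 0, 0, 0.5, 0, 0, 0.185, 0, 0, 0, 0.4, 0, 0, 0.185, 0, 0, 0, 0.0, 0, 0, 0.185, 0, 0, 0, 0.0, 0, 0, 0.185, 0, 0, 0, 0.0, 0, 0, 0.185, 0, 0, 0, 0.0, 0, 0, 0.185, 0, 0, 0, 0.0, 0, 0, 0.185, 0, 0, 0]
  grip_force: 40

```text
time_s: 3.9
position: [0.5258, 0.1195, 0.0762]
tool_rot: [[0.168, 0.986, 0.001], [0.986, -0.168, -0.0], [0.0, 0.001, -1.0]]
ft_force: [0.8, -0.6, -0.5]
grip_width: 0.0003
```

```bash
python3 - <<'E'
from h import *
import pickle
s=env.observe();print(s['position'],s['tool_rot'],s['grip_width'],s['ft_force'],s['wrist_torque'])
k=imaging.get_calibration('wrist'); im,d=snap('wrist','w3')
cv2.imwrite('pics/w3b.png',cv2.convertScaleAbs(im[100:330,100:450],alpha=1.6))
E
```

```text
[0.5258 0.1195 0.0762] [[ 0.1685  0.9857  0.0008]
 [ 0.9857 -0.1685 -0.    ]
 [ 0.0001  0.0007 -1.    ]] 0.00026379547694331594 [ 0.784  -0.6034 -0.5208] [-0.0448  0.0181  0.0002]
```

View pics/w3b.png

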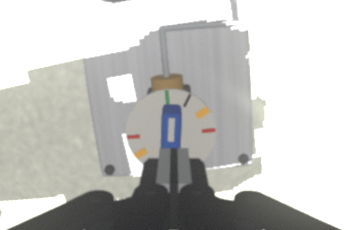

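```bash
python3 - <<'E'
from h import *
im=cv2.imread('pics/w3.png')
cv2.imwrite('pics/w3c.png',cv2.convertScaleAbs(cv2.resize(im[180:310,210:340],None,fx=4.5,fy=4.5,interpolation=cv2.INTER_CUBIC),alpha=2.2))
snap('scene','s3'); im=cv2.imread('pics/s3.png'); cv2.imwrite('pics/s3c.png',cv2.convertScaleAbs(cv2.resize(im[150:310,220:400],None,fx=3.6,fy=3.6,interpolation=cv2.INTER_CUBIC),alpha=1.8))
s=env.observe(); print(s['grip_width'],s['joint_efforts'])
d=np.load('pics/w3_d.npy'); print(d[200:280:8,268:280:4])
E
```

```text
-0.00013354937412439846 [  0.0172 -46.6181 -18.2833   0.0002   0.0028   0.0001]
[[0.1856 0.1863 0.187 ]
 [0.1645 0.1656 0.166 ]
 [0.1563 0.1567 0.1568]
 [0.157  0.157  0.1569]
 [0.1588 0.1574 0.1582]
 [0.1584 0.1581 0.1595]
 [0.1504 0.1499 0.1492]
 [0.1406 0.1414 0.1419]
 [0.1339 0.1337 0.1333]
 [0.1249 0.1259 0.1254]]
```

View pics/w3c.png

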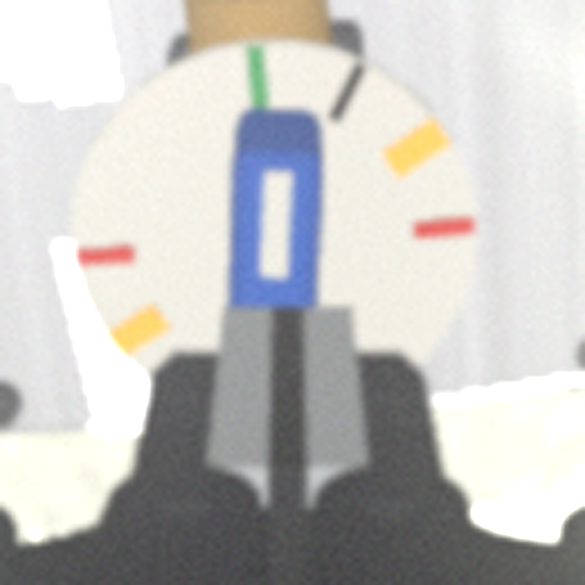

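View pics/s3c.png

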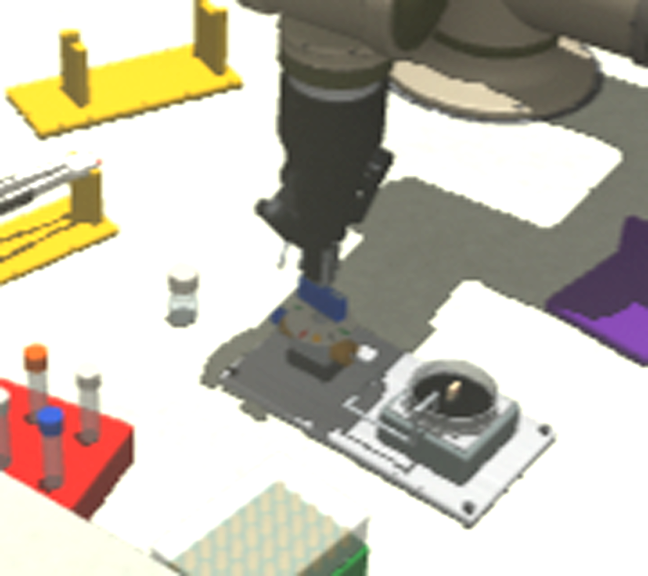

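```bash
python3 - <<'E'
from h import *
d=np.load('pics/w3_d.npy'); k=imaging.get_calibration('wrist')
for v in range(200,300,6):
  o=[]
  for u in (260,266,274,282,288):
    q,r=px2ray('wrist',u,v,k)
    rc=k['world_from_camera'][:3,:3].T@r; P=q+r*d[v,u]/rc[2]; o.append(P.round(4).tolist())
  print(v,o)
E
```

```text
200 [[0.5216, 0.1429, 0.0535], [0.525, 0.1423, 0.0538], [0.5295, 0.1412, 0.0525], [0.534, 0.1404, 0.0525], [0.5374, 0.1405, 0.055]]
206 [[0.5208, 0.1389, 0.052], [0.5256, 0.1438, 0.0719], [0.5297, 0.1429, 0.071], [0.5334, 0.1369, 0.0523], [0.5369, 0.1365, 0.053]]
212 [[0.5203, 0.1357, 0.0533], [0.526, 0.1441, 0.0839], [0.5297, 0.1429, 0.0821], [0.5328, 0.1334, 0.0527], [0.5363, 0.133, 0.0532]]
218 [[0.5195, 0.1318, 0.0522], [0.5256, 0.1417, 0.0855], [0.5293, 0.1409, 0.0852], [0.5322, 0.1297, 0.0525], [0.5357, 0.1289, 0.0519]]
224 [[0.5188, 0.1281, 0.0521], [0.525, 0.1386, 0.0853], [0.5288, 0.1381, 0.0859], [0.5317, 0.1261, 0.0526], [0.5351, 0.1256, 0.053]]
230 [[0.5183, 0.1248, 0.0531], [0.5243, 0.135, 0.0837], [0.5283, 0.1348, 0.0849], [0.5311, 0.1225, 0.053], [0.5346, 0.1222, 0.0537]]
236 [[0.5175, 0.1208, 0.0526], [0.5239, 0.1323, 0.0848], [0.5277, 0.1315, 0.0844], [0.5304, 0.1184, 0.0521], [0.534, 0.1182, 0.0531]]
242 [[0.5169, 0.1174, 0.0535], [0.5233, 0.129, 0.0845], [0.5272, 0.1288, 0.0855], [0.5299, 0.1153, 0.0537], [0.5334, 0.1143, 0.0528]]
248 [[0.5209, 0.1307, 0.0948], [0.
[... 457 characters left out ...]
 0.1289, 0.1134], [0.533, 0.1294, 0.1153]]
272 [[0.522, 0.131, 0.1201], [0.5243, 0.1306, 0.12], [0.5274, 0.1302, 0.1202], [0.5304, 0.1296, 0.1201], [0.5327, 0.1289, 0.1195]]
278 [[0.5221, 0.131, 0.125], [0.5244, 0.1309, 0.1255], [0.5272, 0.1293, 0.1236], [0.5302, 0.1289, 0.1238], [0.5325, 0.1288, 0.1244]]
284 [[0.5221, 0.13, 0.128], [0.5243, 0.1297, 0.1281], [0.5272, 0.1293, 0.1283], [0.5301, 0.1287, 0.1281], [0.5324, 0.13, 0.131]]
290 [[0.5226, 0.1315, 0.135], [0.5247, 0.1312, 0.1351], [0.5267, 0.1263, 0.1275], [0.5302, 0.1302, 0.135], [0.5322, 0.13, 0.1352]]
296 [[0.5228, 0.1317, 0.1394], [0.5249, 0.1317, 0.1399], [0.5263, 0.1243, 0.1285], [0.5301, 0.1302, 0.139], [0.5321, 0.1298, 0.1389]]
```

```bash
python3 - <<'E'
from h import *
k=imaging.get_calibration('scene'); s=env.observe();print(s['position'],s['time_s'],s['q'])
im=cv2.imread('pics/s3.png'); c=cv2.convertScaleAbs(cv2.resize(im[190:260,270:350],None,fx=8,fy=8,interpolation=cv2.INTER_CUBIC),alpha=2)
for z in (.054,.059,.076,.086,.093,.11):
  for y in (.1085,.1305):
    p=(w2px('scene',[.5258,y,z],k)-[270,190]+.5)*8; cv2.circle(c,tuple(p.astype(int)),3,(0,0,255),-1); cv2.putText(c,str(int(z*1000)),tuple((p+[5,3]).astype(int)),0,.45,(255,0,255),1)
cv2.imwrite('pics/s3d.png',c)
E
```

```text
[0.5256 0.1195 0.0759] 4.0 [ 0.2183 28.9342 87.9813  0.0016 63.0716  9.9193]
```

View pics/s3d.png

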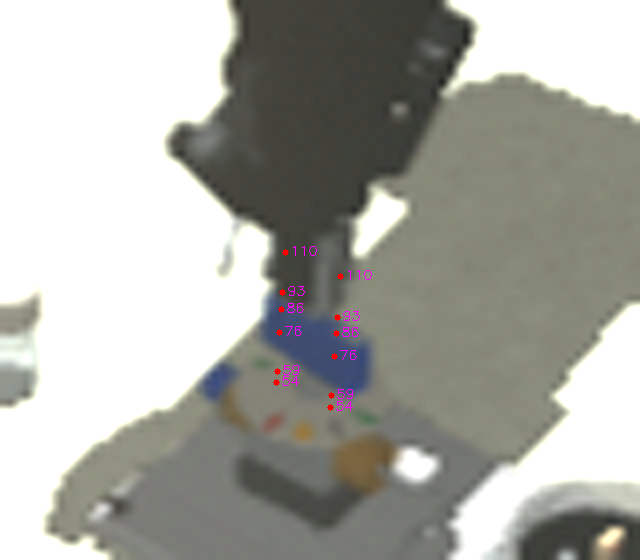

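Emit:
step_arm:
  steps: [0.5, 0, 0, 0, 0, 0, 0, 0.5, 0, 0, 0, 0, 0, 0, 0.5, 0, 0, 0, 0, 0, 0, 0.5, 0, 0, 0, 0, 0, 0, 0.5, 0, 0, 0, 0, 0, 0]

```text
time_s: 4.5
position: [0.5256, 0.1195, 0.0757]
tool_rot: [[0.169, 0.986, -0.0], [0.986, -0.169, 0.0], [0.0, -0.0, -1.0]]
ft_force: [0.1, 0.0, -0.6]
grip_width: 0.0425
```

```bash
python3 - <<'E'
from h import *
s=env.observe();print(s['position'],s['grip_width'],s['ft_force'])
im,d=snap('wrist','w4')
cv2.imwrite('pics/w4c.png',cv2.convertScaleAbs(cv2.resize(im[180:320,180:370],None,fx=4,fy=4,interpolation=cv2.INTER_CUBIC),alpha=2.2))
E
```

```text
[0.5256 0.1195 0.0757] 0.04251592922061653 [ 0.1455  0.0094 -0.595 ]
```

View pics/w4c.png

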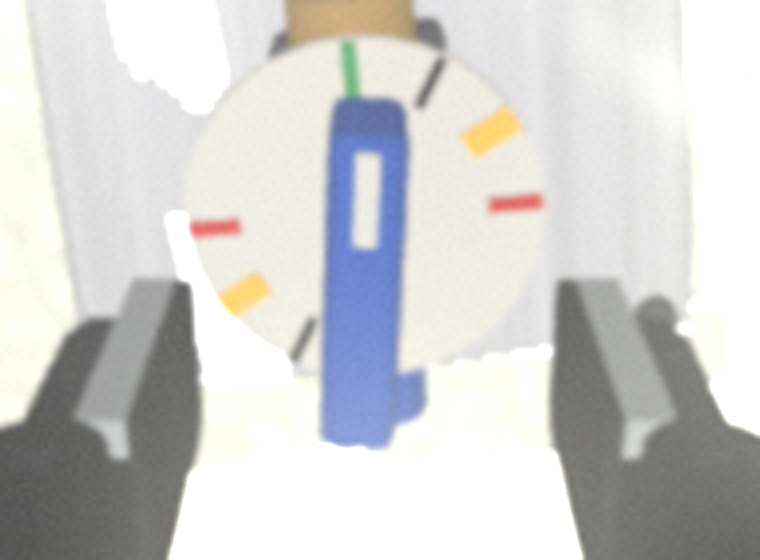

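Emit:
step_arm:
  steps: [0.4, 0, 0, 0.05, 0, 0, 0, 0.35, 0, 0, 0.09, 0, 0, 0, 0.3, 0, 0, 0.09, 0, 0, 0, 0.3, 0, 0, 0.09, 0, 0, 0]

```text
time_s: 4.95
position: [0.5256, 0.1195, 0.0486]
tool_rot: [[0.169, 0.986, -0.001], [0.986, -0.169, -0.0], [-0.0, -0.001, -1.0]]
ft_force: [0.3, -0.6, 0.7]
grip_width: 0.0255
```

```bash
python3 - <<'E'
from h import *
s=env.observe();print(s['position'],s['grip_width'],s['ft_force'])
im,d=snap('wrist','w5')
cv2.imwrite('pics/w5c.png',cv2.convertScaleAbs(cv2.resize(im[180:320,180:370],None,fx=4,fy=4,interpolation=cv2.INTER_CUBIC),alpha=2.2))
E
```

```text
[0.5256 0.1195 0.0486] 0.02549659034343066 [ 0.3242 -0.6358  0.7082]
```

View pics/w5c.png

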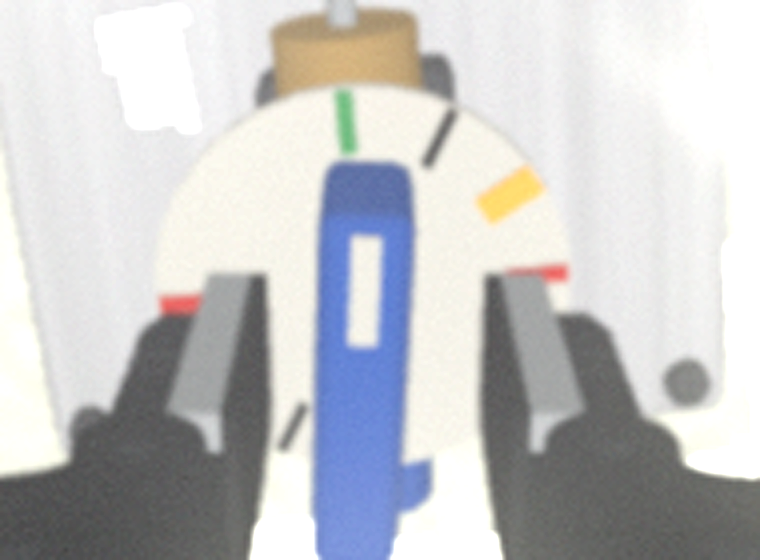

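Emit:
step_arm:
  steps: [0.0, 0, 0, 0, 0, 0, 0, 0.0, 0, 0, 0, 0, 0, 0, 0.0, 0, 0, 0, 0, 0, 0, 0.0, 0, 0, 0, 0, 0, 0]
  grip_force: 40

```text
time_s: 5.4
position: [0.524, 0.1196, 0.0493]
tool_rot: [[0.168, 0.986, -0.003], [0.986, -0.168, -0.0], [-0.001, -0.003, -1.0]]
ft_force: [-8.6, -0.3, 7.6]
grip_width: 0.009
```

```bash
python3 - <<'E'
from h import *
s=env.observe();print(s['position'],s['grip_width'],s['ft_force'],s['tool_rot'])
im,d=snap('wrist','w6')
cv2.imwrite('pics/w6c.png',cv2.convertScaleAbs(cv2.resize(im[180:320,180:370],None,fx=4,fy=4,interpolation=cv2.INTER_CUBIC),alpha=2.2))
E
```

```text
[0.524  0.1196 0.0493] 0.008968748580450521 [-8.6349 -0.2582  7.5506] [[ 0.1682  0.9857 -0.0031]
 [ 0.9857 -0.1682 -0.0001]
 [-0.0006 -0.003  -1.    ]]
```

View pics/w6c.png

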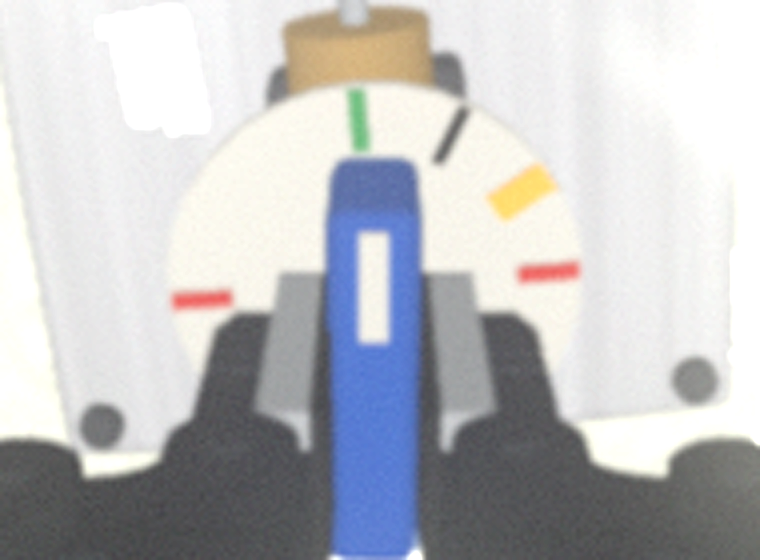

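Emit:
step_arm:
  steps: [0.0, 0, -0.005, -0.003, 0, 0, 0.2, 0.0, 0, -0.005, -0.004, 0, 0, 0.4, 0.0, 0, -0.005, -0.004, 0, 0, 0.6, 0.0, 0, -0.005, -0.004, 0, 0, 0.8, 0.0, 0, -0.005, -0.004, 0, 0, 0.95, 0.0, 0, -0.005, -0.004, 0, 0, 0.95]

```text
time_s: 6.05
position: [0.5224, 0.1205, 0.0494]
tool_rot: [[0.795, 0.606, -0.004], [0.606, -0.795, 0.001], [-0.002, -0.003, -1.0]]
ft_force: [-5.4, 4.2, -3.6]
grip_width: 0.0093
```

```bash
python3 - <<'E'
from h import *
s=env.observe();print(s['position'],s['grip_width'],s['ft_force'],s['wrist_torque'],s['tool_rot'],s['q'])
y=s['tool_rot'][:,1]; print('bar world',np.degrees(np.arctan2(y[1],y[0]))+90)
im,d=snap('wrist','w7')
cv2.imwrite('pics/w7c.png',cv2.convertScaleAbs(cv2.resize(im[180:320,180:370],None,fx=4,fy=4,interpolation=cv2.INTER_CUBIC),alpha=2.2))
E
```

```text
[0.5224 0.1205 0.0494] 0.009337240132215572 [-5.4326  4.2488 -3.5775] [ 0.5694  0.6625 -0.0587] [[ 0.7953  0.6062 -0.004 ]
 [ 0.6062 -0.7953  0.0012]
 [-0.0025 -0.0034 -1.    ]] [ 0.2974 30.8623 89.9442  0.0803 59.4239 52.9409]
bar world 37.315355850260666
```

View pics/w7c.png

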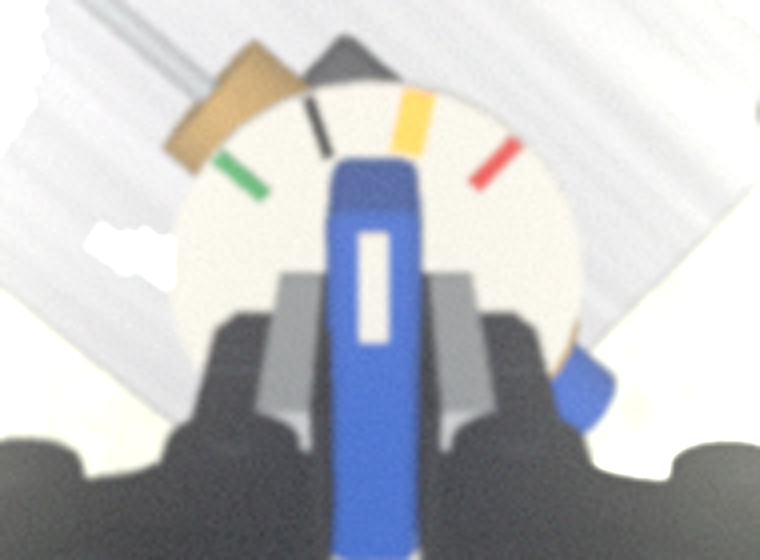

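Emit:
step_arm:
  steps: [0.0, 0, 0.003, 0, 0, 0, 0.15, 0.0, 0, 0.003, 0, 0, 0, 0.265, 0.0, 0, 0.003, 0, 0, 0, 0.265, 0.0, 0, 0.003, 0, 0, 0, 0.265, 0.3, 0, 0.003, 0, 0, 0, 0.265, 0.35, 0, 0.003, 0, 0, 0, 0.265, 0.35, 0, 0.003, 0, 0, 0, 0.265]

```text
time_s: 6.8
position: [0.5251, 0.1188, 0.0503]
tool_rot: [[0.902, 0.432, 0.001], [0.432, -0.902, -0.0], [0.001, 0.001, -1.0]]
ft_force: [0.2, 0.0, -0.3]
grip_width: 0.0301
```

```bash
python3 - <<'E'
from h import *
s=env.observe();print(s['position'],s['grip_width'],s['ft_force'],s['q'])
y=s['tool_rot'][:,1]; print('bar world',np.degrees(np.arctan2(y[1],y[0]))+90)
im,d=snap('wrist','w8')
cv2.imwrite('pics/w8c.png',cv2.convertScaleAbs(cv2.resize(im[180:320,180:370],None,fx=4,fy=4,interpolation=cv2.INTER_CUBIC),alpha=2.2))
E
```

```text
[0.5251 0.1188 0.0503] 0.030096814601966275 [ 0.1755  0.0332 -0.2745] [ 0.1532 30.8705 89.727  -0.014  59.3387 64.545 ]
bar world 25.615267133325858
```

View pics/w8c.png

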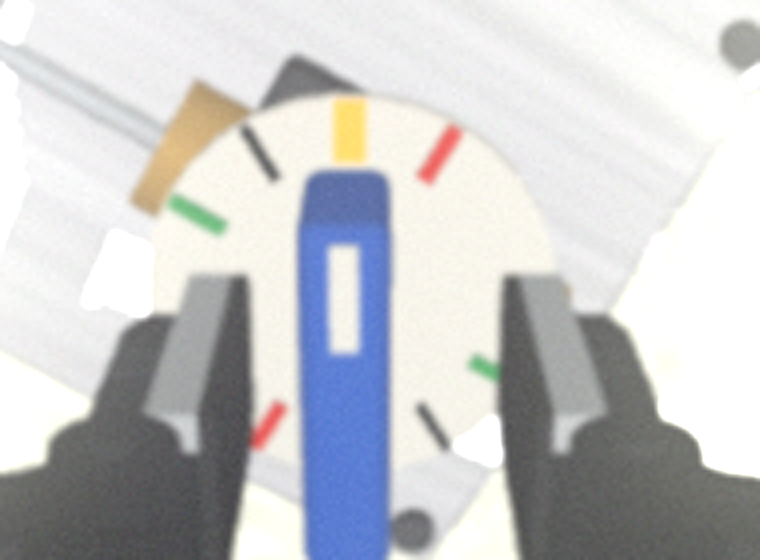

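```bash
python3 - <<'E'
from h import *
go([.525,.119,.20],-64.4); go([.50,-.16,.20],-106)
E
```

```text
t 6.85 rows>= 2.995215113763389 0.006755774983512087
shift [ 0.0004 -0.0003 -0.4992] turn [ 0.0007 -0.001   0.0003]
t 6.85 rows>= 6.350191616397634 4.844441717613614
shift [-0.4767  0.8023 -0.4991] turn [ 0.0003 -0.0012  0.9247]
```

Emit:
step_arm:
  steps: [0.35, 0, 0, -0.15, 0, 0, 0, 0.35, 0, 0, -0.32, 0, 0, 0, 0.5, -0.1, 0.17, -0.5, 0, 0, 0.2, 0.5, -0.48, 0.8, -0.5, 0, 0, 0.925, 0.5, -0.48, 0.8, -0.5, 0, 0, 0.925, 0.5, -0.48, 0.8, -0.5, 0, 0, 0.925, 0.5, -0.48, 0.8, -0.5, 0, 0, 0.925, 0.5, -0.48, 0.8, -0.5, 0, 0, 0.925, 0.5, -0.48, 0.8, -0.5, 0, 0, 0.925, 0.5, -0.48, 0.8, -0.5, 0, 0, 0.925]

```text
time_s: 7.85
position: [0.4984, -0.1604, 0.1999]
tool_rot: [[0.961, -0.278, 0.0], [-0.278, -0.961, 0.0], [-0.0, -0.0, -1.0]]
ft_force: [-0.6, 0.6, -0.3]
grip_width: 0.0429
```

```bash
python3 - <<'E'
from h import *
import pickle
s=env.observe();print(s['position'],s['tool_rot'],s['qvel'],s['q'])
k=imaging.get_calibration('wrist'); im,d=snap('wrist','w9'); pickle.dump(k,open('pics/w9.k','wb'))
cv2.imwrite('pics/w9b.png',cv2.convertScaleAbs(im,alpha=1.4))
for t,z in [('tweezers_grip',.061),('tweezers',.055),('rest',.0),('left_electrode',.026),('right_electrode',.026)]:
    for r in imaging.pinpoint('wrist',t): print(t,r['pixel'],r['score'],pz('wrist',*r['pixel'],z,k))
E
```

```text
[ 0.4984 -0.1604  0.1999] [[ 0.9607 -0.2777  0.    ]
 [-0.2777 -0.9607  0.0001]
 [-0.     -0.0001 -1.    ]] [ 2.5913 -0.361   0.8041  0.0785  0.0301  0.2798] [-30.8162  19.8492  80.0508   0.0075  80.1034  75.3031]
tweezers_grip [271.9, 130.1] 0.74 [ 0.5541 -0.1757  0.061 ]
tweezers [272.3, 197.0] 0.66 [ 0.4925 -0.1581  0.055 ]
rest [271.2, 138.1] 0.88 [ 0.5436 -0.1715  0.    ]
rest [392.5, 311.6] 0.76 [ 0.2778 -0.2683  0.    ]
rest [432.9, 93.1] 0.71 [ 0.5491 -0.3701  0.    ]
left_electrode [254.3, 79.0] 0.88 [ 0.6081 -0.1728  0.026 ]
right_electrode [284.8, 80.4] 0.7 [ 0.5981 -0.2017  0.026 ]
```

View pics/w9b.png

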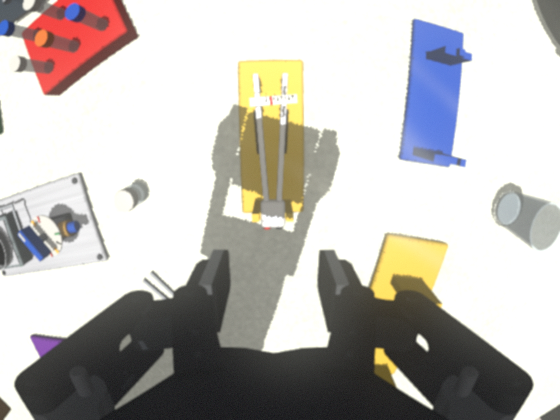

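```bash
python3 - <<'E'
from h import *
go([.5541,-.1757,.10],-105.9)
E
```

```text
t 8.15 rows>= 2.31050321863293 0.0010436827802523382
shift [0.193  0.0041 0.3332] turn [-0.      0.     -0.0002]
```

Emit:
step_arm:
  steps: [0.5, 0.1, 0.002, 0.17, 0, 0, 0, 0.5, 0.193, 0.004, 0.333, 0, 0, 0, 0.5, 0.193, 0.004, 0.333, 0, 0, 0, 0.5, 0.193, 0.004, 0.333, 0, 0, 0, 0.5, 0.193, 0.004, 0.333, 0, 0, 0]

```text
time_s: 8.65
position: [0.5541, -0.1766, 0.1016]
tool_rot: [[0.961, -0.275, 0.001], [-0.275, -0.961, -0.001], [0.001, 0.0, -1.0]]
ft_force: [-0.4, 0.5, 0.3]
grip_width: 0.0424
```

```bash
python3 - <<'E'
from h import *
import pickle
s=env.observe();print(s['position'],s['tool_rot'],s['qvel'])
k=imaging.get_calibration('wrist'); im,d=snap('wrist','w10'); pickle.dump(k,open('pics/w10.k','wb'))
c=cv2.convertScaleAbs(cv2.resize(im[60:330,180:370],None,fx=2.2,fy=2.2),alpha=1.5)
cv2.imwrite('pics/w10b.png',c)
for t,z in [('tweezers_grip',.061),('tweezers',.055),('rest',.0),('left_electrode',.026),('right_electrode',.026)]:
    for r in imaging.pinpoint('wrist',t): print(t,r['pixel'],r['score'],pz('wrist',*r['pixel'],z,k))
E
```

```text
[ 0.5541 -0.1766  0.1016] [[ 0.9614 -0.2751  0.0013]
 [-0.2751 -0.9614 -0.0008]
 [ 0.0014  0.0004 -1.    ]] [-0.3015 -1.5167 -0.2187  0.0069 -0.1699 -0.0686]
tweezers_grip [271.9, 224.7] 0.86 [ 0.5557 -0.1766  0.061 ]
tweezers_grip [545.1, 275.5] 0.47 [ 0.4333 -0.4062  0.061 ]
tweezers [272.0, 305.6] 0.98 [ 0.4927 -0.1584  0.055 ]
rest [269.9, 213.3] 0.87 [ 0.5458 -0.1717  0.    ]
rest [404.7, 390.0] 0.87 [ 0.2815 -0.2667  0.    ]
rest [474.7, 150.7] 0.56 [ 0.5511 -0.3676  0.    ]
left_electrode [247.8, 143.3] 0.67 [ 0.608  -0.1735  0.026 ]
right_electrode [288.2, 142.9] 0.73 [ 0.6003 -0.2014  0.026 ]
right_electrode [168.8, 385.0] 0.17 [ 0.4002 -0.0182  0.026 ]
```

View pics/w10b.png

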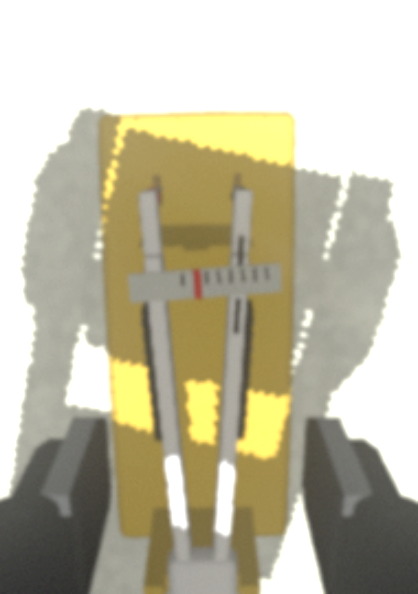

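```bash
python3 - <<'E'
from h import *
go([.5556,-.1752,.06],-104.9);go([.5556,-.1752,.027],-104.9)
E
```

```text
t 8.95 rows>= 0.8255823861265917 0.12936957367211502
shift [ 0.0035 -0.0068  0.1374] turn [ 0.0006 -0.0022 -0.0246]
t 8.95 rows>= 1.4850073056265063 0.12936957367211502
shift [ 0.0033 -0.0068  0.2474] turn [ 0.0006 -0.0022 -0.0246]
```

Emit:
step_arm:
  steps: [0.5, 0.003, -0.007, 0.05, 0, 0, -0.025, 0.5, 0.003, -0.007, 0.13, 0, 0, -0.025, 0.5, 0.003, -0.007, 0.19, 0, 0, -0.025, 0.5, 0.003, -0.007, 0.22, 0, 0, -0.025, 0.5, 0.003, -0.007, 0.24, 0, 0, -0.025, 0.5, 0.003, -0.007, 0.24, 0, 0, -0.025, 0.5, 0.003, -0.007, 0.24, 0, 0, -0.025]
  grip_force: 20

```text
time_s: 9.65
position: [0.5558, -0.1752, 0.0288]
tool_rot: [[0.966, -0.257, 0.001], [-0.257, -0.966, -0.001], [0.001, 0.0, -1.0]]
ft_force: [0.3, -0.5, -0.6]
grip_width: 0.0431
```

```bash
python3 - <<'E'
from h import *
import pickle
s=env.observe();print(s['position'],s['ft_force'],s['grip_width'])
k=imaging.get_calibration('wrist'); im,d=snap('wrist','w11'); pickle.dump(k,open('pics/w11.k','wb'))
c=cv2.convertScaleAbs(cv2.resize(im[80:330,180:370],None,fx=2.4,fy=2.4),alpha=1.8)
cv2.imwrite('pics/w11b.png',c)
for t,z in [('tweezers_grip',.061),('tweezers',.055)]:
    for r in imaging.pinpoint('wrist',t): print(t,r['pixel'],r['score'],pz('wrist',*r['pixel'],z,k))
im,d=snap('scene','s11');c=cv2.convertScaleAbs(cv2.resize(im[150:250,170:280],None,fx=5,fy=5,interpolation=cv2.INTER_CUBIC),alpha=2)
cv2.imwrite('pics/s11b.png',c)
E
```

```text
[ 0.5558 -0.1752  0.0288] [ 0.2972 -0.483  -0.6189] 0.04305555387527055
```

View pics/w11b.png

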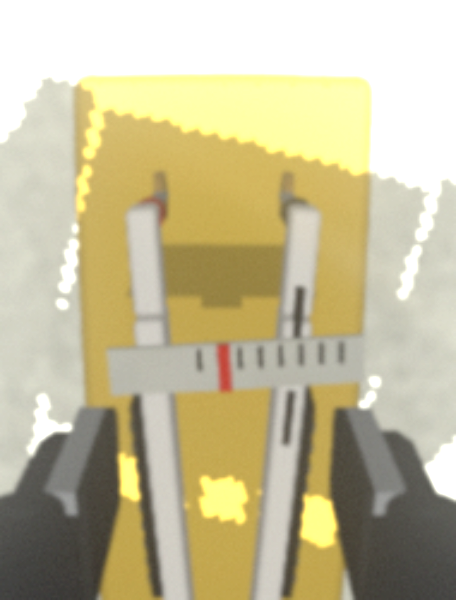

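View pics/s11b.png

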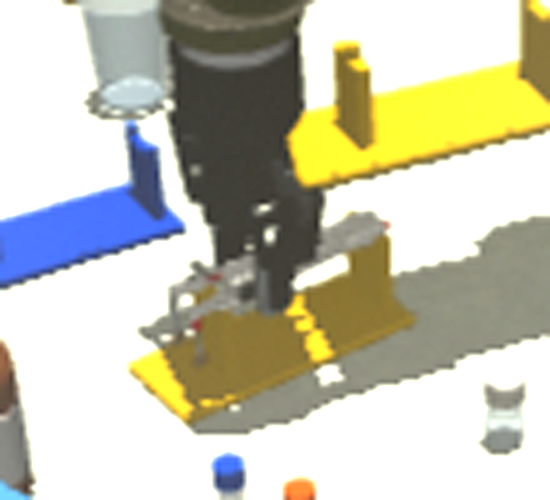

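Emit:
step_arm:
  steps: [0.4, 0, 0, 0, 0, 0, 0, 0.35, 0, 0, 0, 0, 0, 0, 0.31, 0, 0, 0, 0, 0, 0, 0.3, 0, 0, 0, 0, 0, 0, 0.3, 0, 0, 0, 0, 0, 0, 0.3, 0, 0, 0, 0, 0, 0]
  grip_force: 20

```text
time_s: 10.45
position: [0.5558, -0.1752, 0.0286]
tool_rot: [[0.966, -0.257, 0.001], [-0.257, -0.966, -0.001], [0.001, 0.0, -1.0]]
ft_force: [-0.8, 0.1, 5.3]
grip_width: 0.0254
```

```bash
python3 - <<'E'
from h import *
import pickle
s=env.observe();print(s['position'],s['ft_force'],s['grip_width'])
k=imaging.get_calibration('wrist'); im,d=snap('wrist','w12'); pickle.dump(k,open('pics/w12.k','wb'))
c=cv2.convertScaleAbs(cv2.resize(im[80:330,180:370],None,fx=2.4,fy=2.4),alpha=1.8)
cv2.imwrite('pics/w12b.png',c)
E
```

```text
[ 0.5558 -0.1752  0.0286] [-0.7553  0.115   5.324 ] 0.025377853616381507
```

View pics/w12b.png

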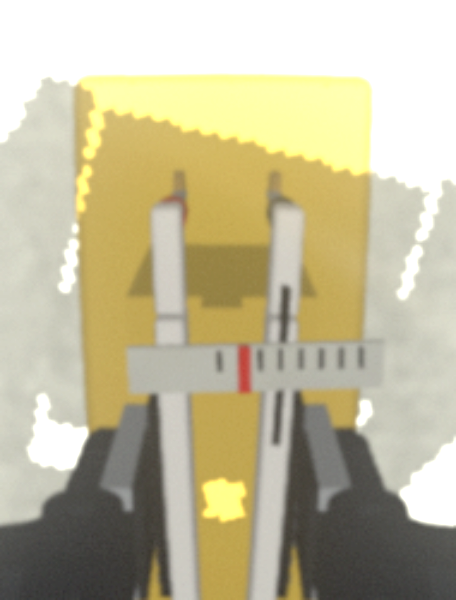

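Emit:
step_arm:
  steps: [0.3, 0, 0, -0.02, 0, 0, 0, 0.3, 0, 0, -0.06, 0, 0, 0, 0.3, 0, 0, -0.12, 0, 0, 0, 0.3, 0, 0, -0.2, 0, 0, 0, 0.3, 0, 0, -0.25, 0, 0, 0, 0.3, 0, 0, -0.27, 0, 0, 0, 0.3, 0, 0, -0.27, 0, 0, 0, 0.3, 0, 0, -0.27, 0, 0, 0]

```text
time_s: 11.3
position: [0.555, -0.1748, 0.1084]
tool_rot: [[0.966, -0.257, -0.001], [-0.257, -0.966, 0.001], [-0.001, -0.0, -1.0]]
ft_force: [0.3, 0.9, -0.8]
grip_width: 0.0259
```

```bash
python3 - <<'E'
from h import *
import pickle
s=env.observe();print(s['position'],s['ft_force'],s['wrist_torque'],s['grip_width'])
k=imaging.get_calibration('wrist'); im,d=snap('wrist','w13'); pickle.dump(k,open('pics/w13.k','wb'))
c=cv2.convertScaleAbs(cv2.resize(im[80:330,180:370],None,fx=2.4,fy=2.4),alpha=1.8)
cv2.imwrite('pics/w13b.png',c)
im,d=snap('scene','s13');c=cv2.convertScaleAbs(cv2.resize(im[130:250,160:290],None,fx=5,fy=5,interpolation=cv2.INTER_CUBIC),alpha=2)
cv2.imwrite('pics/s13b.png',c)
E
```

```text
[ 0.555  -0.1748  0.1084] [ 0.3465  0.8649 -0.7914] [ 0.0234 -0.0443 -0.0042] 0.02591398414956409
```

View pics/w13b.png

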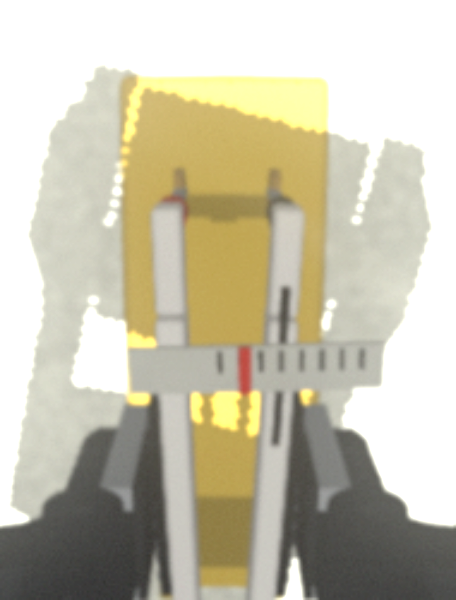

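View pics/s13b.png

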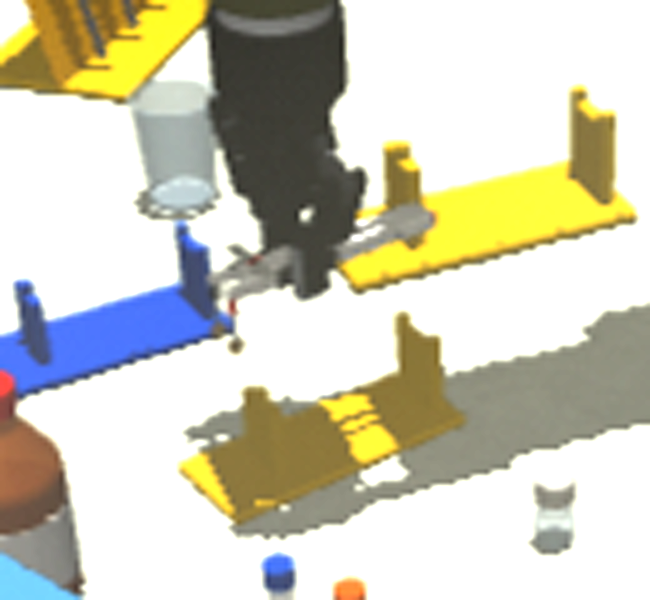

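```bash
python3 - <<'E'
from h import *
import pickle
s=env.observe(); R=s['tool_rot'];p=s['position']; print(p,s['time_s'])
k=imaging.get_calibration('wrist')
imaging.get_image('wrist')
for t,z in [('tweezers_grip',.1408),('left_electrode',.1058),('right_electrode',.1058)]:
    for r in imaging.pinpoint('wrist',t):
        P=pz('wrist',*r['pixel'],z,k); print(t,r['pixel'],r['score'],P,'tool',R.T@(P-p))
go([.4842,.2444,.13],-94.5)
print(imaging.get_calibration('wrist')['camera_matrix'][0,0])
E
```

```text
[ 0.555  -0.1748  0.1081] 11.4
tweezers_grip [537.5, 279.4] 0.49 [ 0.5064 -0.3211  0.1408] tool [-0.0094  0.1539 -0.0327]
left_electrode [253.7, 158.7] 0.86 [ 0.6048 -0.1785  0.1058] tool [ 0.0491 -0.0092  0.0022]
right_electrode [291.8, 161.9] 0.77 [ 0.5984 -0.1963  0.1058] tool [0.0475 0.0097 0.0022]
t 11.6 rows>= 8.516021827246702 1.2079687770242882
shift [-0.5878 -1.29   -0.0707] turn [-0.0004  0.0011 -0.2306]
325.19226210127806
```

Emit:
step_arm:
  steps: [0.3, 0, -0.04, -0.03, 0, 0, 0, 0.3, -0.03, -0.1, -0.06, 0, 0, -0.02, 0.3, -0.07, -0.18, -0.07, 0, 0, -0.04, 0.3, -0.12, -0.28, -0.07, 0, 0, -0.06, 0.3, -0.17, -0.38, -0.07, 0, 0, -0.08, 0.3, -0.22, -0.48, -0.07, 0, 0, -0.1, 0.3, -0.27, -0.58, -0.07, 0, 0, -0.12, 0.3, -0.31, -0.68, -0.07, 0, 0, -0.14, 0.3, -0.34, -0.75, -0.07, 0, 0, -0.15, 0.3, -0.36, -0.78, -0.07, 0, 0, -0.15]

```text
time_s: 12.6
position: [0.5101, 0.0818, 0.1309]
tool_rot: [[0.99, -0.138, 0.001], [-0.138, -0.99, 0.0], [0.001, -0.0, -1.0]]
ft_force: [0.3, 0.2, -0.1]
grip_width: 0.0257
```

```bash
python3 - <<'E'
from h import *
s=env.observe();print(s['position'],s['ft_force'],s['grip_width'])
go([.4852,.2442,.13],-94.5)
E
```

```text
[0.5101 0.0818 0.1309] [ 0.2948  0.174  -0.0825] 0.025666625254523342
t 12.6 rows>= 3.28659375190662 0.3982337827446553
shift [-0.1569 -0.5248  0.0032] turn [-0.0005 -0.0012 -0.076 ]
```

Emit:
step_arm:
  steps: [0.3, -0.02, -0.06, 0, 0, 0, -0.01, 0.3, -0.05, -0.16, 0, 0, 0, -0.03, 0.3, -0.08, -0.26, 0, 0, 0, -0.05, 0.3, -0.11, -0.36, 0, 0, 0, -0.06, 0.3, -0.14, -0.45, 0, 0, 0, -0.076, 0.3, -0.157, -0.51, 0, 0, 0, -0.076, 0.3, -0.157, -0.525, 0, 0, 0, -0.076, 0.3, -0.157, -0.525, 0, 0, 0, -0.076, 0.3, -0.157, -0.525, 0, 0, 0, -0.076]

```text
time_s: 13.5
position: [0.4868, 0.2407, 0.1302]
tool_rot: [[0.997, -0.083, 0.0], [-0.083, -0.997, -0.0], [0.0, 0.0, -1.0]]
ft_force: [0.4, 0.6, -0.4]
grip_width: 0.0261
```

```bash
cat > look.py <<'E'
from h import *
import pickle,sys
n=sys.argv[1]
s=env.observe(); R=s['tool_rot'];p=s['position']; print(s['time_s'],p,s['ft_force'],s['grip_width']); y=R[:,1]; print('thy',np.degrees(np.arctan2(y[1],y[0])))
k=imaging.get_calibration('wrist'); im,d=snap('wrist',n); pickle.dump(k,open('pics/%s.k'%n,'wb'))
ez=p[2]-.0022
for t,z in [('left_electrode',ez),('right_electrode',ez),('specimen',.054)]:
    for r in imaging.pinpoint('wrist',t)[:2]:
        P=pz('wrist',*r['pixel'],z,k); print(t,np.round(r['pixel'],1),round(r['score'],2),P,'tool',R.T@(P-p))
c=cv2.convertScaleAbs(cv2.resize(im[60:330,180:370],None,fx=2.2,fy=2.2,interpolation=cv2.INTER_CUBIC),alpha=1.8)
cv2.imwrite('pics/%sb.png'%n,c)
E
python3 look.py w14
```

```text
13.5 [0.4868 0.2407 0.1302] [ 0.4318  0.5762 -0.385 ] 0.026116843759901927
thy -94.73850872340617
left_electrode [255.2 157.1] 0.91 [0.5372 0.2451 0.128 ] tool [ 0.0498 -0.0085  0.0022]
right_electrode [293.4 158.4] 0.7 [0.535  0.2263 0.128 ] tool [0.0492 0.0104 0.0022]
specimen [266.6 147.3] 0.48 [0.5348 0.2412 0.054 ] tool [ 0.0478 -0.0044  0.0762]
```

View pics/w14b.png

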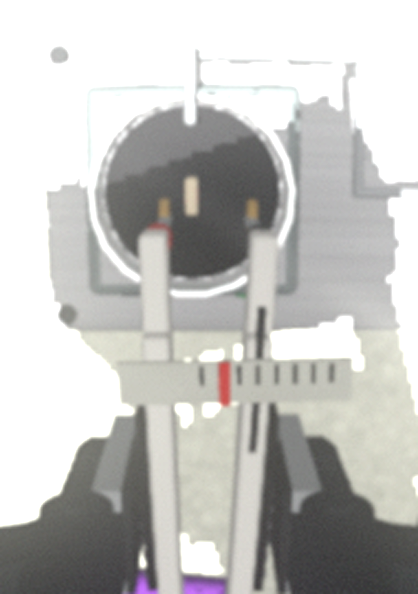

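```bash
python3 - <<'E'
from h import *
s=env.observe();print(s['position'])
go([.4855,.2455,.085],-94.5)
E
```

```text
[0.4869 0.2408 0.1301]
t 13.7 rows>= 0.9074140601748385 0.03186036081626486
shift [-0.0061 -0.0153  0.1503] turn [ 0.0001 -0.     -0.0061]
```

Emit:
step_arm:
  steps: [0.3, -0.006, -0.015, 0.03, 0, 0, -0.006, 0.3, -0.006, -0.015, 0.08, 0, 0, -0.006, 0.3, -0.006, -0.015, 0.12, 0, 0, -0.006, 0.3, -0.006, -0.015, 0.14, 0, 0, -0.006, 0.3, -0.006, -0.015, 0.15, 0, 0, -0.006, 0.3, -0.006, -0.015, 0.15, 0, 0, -0.006, 0.3, -0.006, -0.015, 0.15, 0, 0, -0.006]

```text
time_s: 14.4
position: [0.4856, 0.2462, 0.0854]
tool_rot: [[0.997, -0.077, 0.001], [-0.077, -0.997, 0.0], [0.001, -0.0, -1.0]]
ft_force: [0.2, 0.3, -0.2]
grip_width: 0.0258
```

```bash
python3 look.py w15; python3 - <<'E'
from h import *
im,d=snap('scene','s15');c=cv2.convertScaleAbs(cv2.resize(im[200:300,260:390],None,fx=6,fy=6,interpolation=cv2.INTER_CUBIC),alpha=1.8)
cv2.imwrite('pics/s15b.png',c)
E
```

```text
14.4 [0.4856 0.2462 0.0854] [ 0.1885  0.3306 -0.1884] 0.025794264513617916
thy -94.43717641225498
left_electrode [256.1 159.1] 0.66 [0.5349 0.2504 0.0832] tool [ 0.0488 -0.0081  0.0022]
right_electrode [293.  159.9] 0.88 [0.5331 0.2323 0.0832] tool [0.0484 0.0102 0.0022]
specimen [274.5 155. ] 0.64 [0.5328 0.2414 0.054 ] tool [0.0474 0.0011 0.0314]
```

View pics/w15b.png

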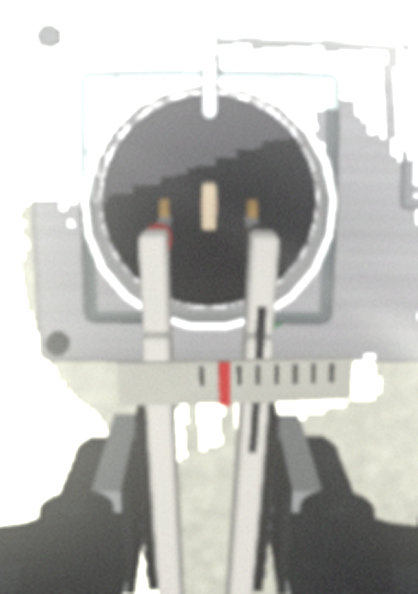

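View pics/s15b.png

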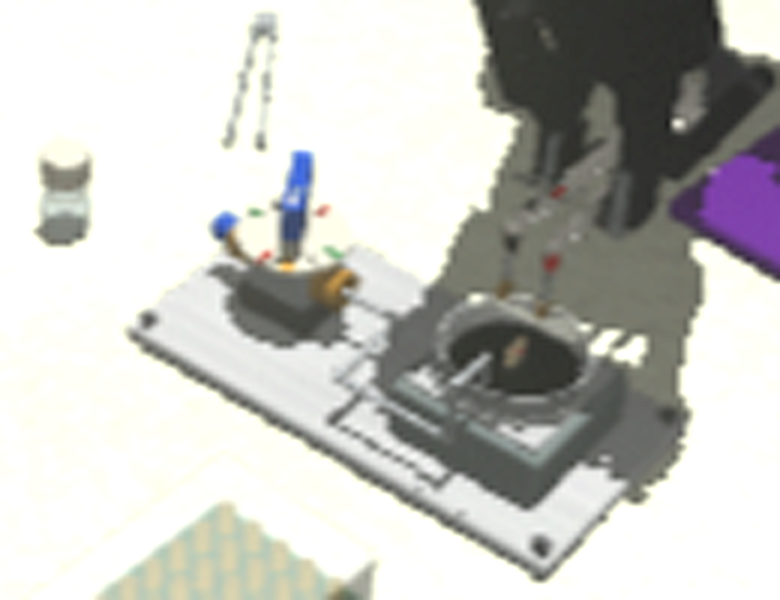

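Emit:
step_arm:
  steps: [0.3, 0, 0, 0.02, 0, 0, 0, 0.3, 0, 0, 0.045, 0, 0, 0, 0.3, 0, 0, 0.07, 0, 0, 0, 0.3, 0, 0, 0.085, 0, 0, 0, 0.3, 0, 0, 0.092, 0, 0, 0, 0.3, 0, 0, 0.092, 0, 0, 0, 0.3, 0, 0, 0.092, 0, 0, 0, 0.3, 0, 0, 0.092, 0, 0, 0]

```text
time_s: 15.45
position: [0.4854, 0.2462, 0.0577]
tool_rot: [[0.997, -0.077, 0.0], [-0.077, -0.997, 0.0], [0.0, -0.0, -1.0]]
ft_force: [-0.8, 1.1, -0.7]
grip_width: 0.0257
```

```bash
python3 look.py w16; python3 - <<'E'
from h import *
im,d=snap('scene','s16');c=cv2.convertScaleAbs(cv2.resize(im[220:290,310:390],None,fx=9,fy=9,interpolation=cv2.INTER_CUBIC),alpha=2.2)
k=imaging.get_calibration('scene')
for P in [(.5345,.2413,.054)]:
    p=w2px('scene',P,k);print('spec',p,(p-[310,220])*9)
for t in ['left_electrode','right_electrode','specimen']: print(t,[(np.round(r['pixel'],1),round(r['score'],2)) for r in imaging.pinpoint('scene',t)])
for P in [(.5349,.2504,.055),(.5331,.2323,.055)]: print(w2px('scene',P,k))
cv2.imwrite('pics/s16b.png',c)
E
```

```text
15.45 [0.4854 0.2462 0.0577] [-0.8454  1.0591 -0.6888] 0.025661874231973428
thy -94.43544784662627
left_electrode [255.2 160.8] 0.68 [0.534  0.2509 0.0555] tool [ 0.048  -0.0085  0.0022]
left_electrode [519.9 305.5] 0.44 [0.4187 0.0653 0.0555] tool [-0.0526  0.1855  0.0021]
right_electrode [293. 162.] 0.65 [0.5319 0.2323 0.0555] tool [0.0474 0.0102 0.0022]
specimen [276.7 158.4] 0.55 [0.5341 0.2402 0.054 ] tool [0.049  0.0021 0.0037]
spec [345.2495 258.5422] [317.2457 346.8794]
left_electrode [(array([345.9, 258.3]), 0.4), (array([361. , 237.5]), 0.25)]
right_electrode [(array([341.8, 256.1]), 0.67)]
specimen []
[348.3449 259.767 ]
[342.4835 256.5627]
```

View pics/w16b.png

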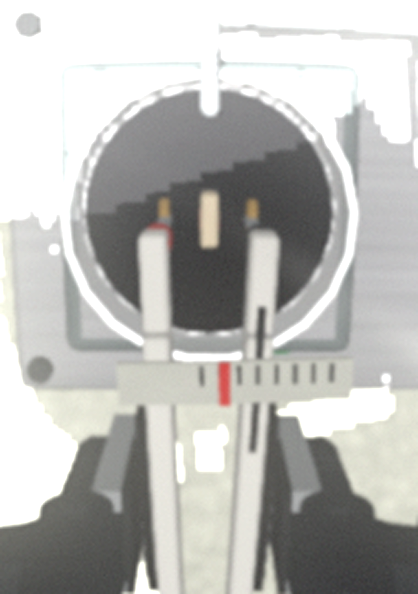

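View pics/s16b.png

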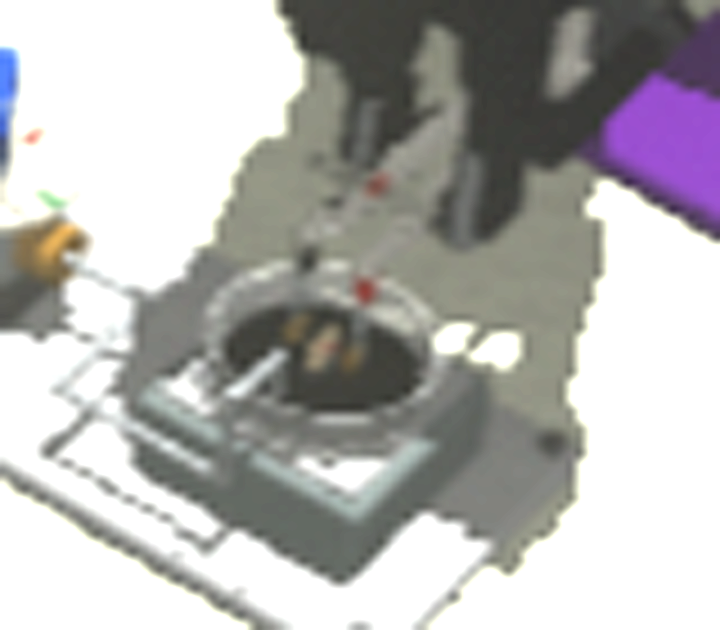

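Emit:
step_arm:
  steps: [0.29, 0, 0, 0, 0, 0, 0, 0.28, 0, 0, 0, 0, 0, 0, 0.27, 0, 0, 0, 0, 0, 0, 0.26, 0, 0, 0, 0, 0, 0, 0.25, 0, 0, 0, 0, 0, 0, 0.247, 0, 0, 0, 0, 0, 0, 0.247, 0, 0, 0, 0, 0, 0, 0.247, 0, 0, 0, 0, 0, 0]

```text
time_s: 16.65
position: [0.4853, 0.2461, 0.0574]
tool_rot: [[0.997, -0.077, 0.0], [-0.077, -0.997, -0.0], [0.0, 0.0, -1.0]]
ft_force: [0.4, -0.7, -0.6]
grip_width: 0.0213
```

```bash
python3 look.py w17; python3 - <<'E'
from h import *
im,d=snap('scene','s17');c=cv2.convertScaleAbs(cv2.resize(im[220:290,310:390],None,fx=9,fy=9,interpolation=cv2.INTER_CUBIC),alpha=2.2)
cv2.imwrite('pics/s17b.png',c)
im=cv2.imread('pics/w17.png'); cv2.imwrite('pics/w17c.png',cv2.convertScaleAbs(cv2.resize(im[130:270,220:330],None,fx=5,fy=5,interpolation=cv2.INTER_CUBIC),alpha=2))
E
```

```text
16.65 [0.4853 0.2461 0.0574] [ 0.3957 -0.7296 -0.5566] 0.021312311202568306
thy -94.43728797180812
left_electrode [260.5 159.2] 0.6 [0.5344 0.2482 0.0552] tool [ 0.0488 -0.0059  0.0022]
right_electrode [283.7 160.2] 0.81 [0.533  0.2368 0.0552] tool [0.0483 0.0056 0.0022]
specimen [271.2 156.2] 0.67 [0.5353 0.2428 0.054 ] tool [ 0.0501 -0.0006  0.0034]
specimen [506.1 174.8] 0.46 [0.5184 0.1012 0.054 ] tool [0.0442 0.1419 0.0034]
```

View pics/w17c.png

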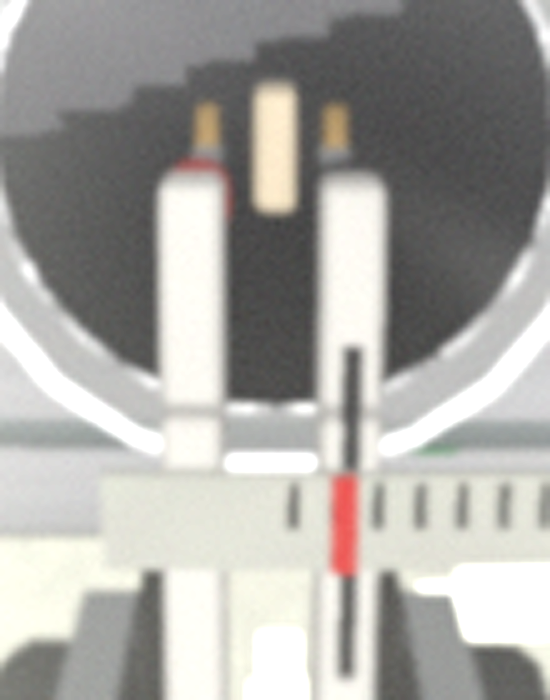

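View pics/s17b.png

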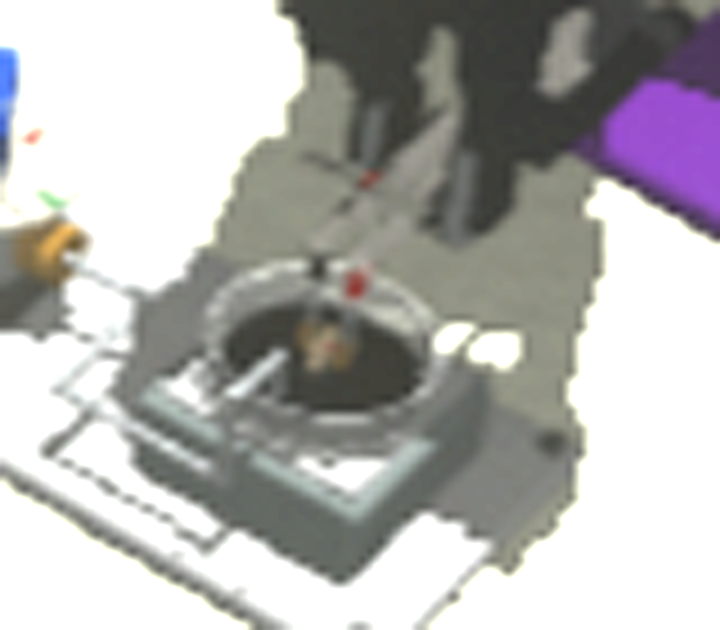

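Emit:
step_arm:
  steps: [0.247, 0, 0, 0, 0, 0, 0, 0.247, 0, 0, 0, 0, 0, 0, 0.247, 0, 0, 0, 0, 0, 0, 0.247, 0, 0, 0, 0, 0, 0, 0.247, 0, 0, 0, 0, 0, 0, 0.247, 0, 0, 0, 0, 0, 0, 0.247, 0, 0, 0, 0, 0, 0, 0.247, 0, 0, 0, 0, 0, 0, 0.247, 0, 0, 0, 0, 0, 0, 0.247, 0, 0, 0, 0, 0, 0]

```text
time_s: 17.9
position: [0.4853, 0.2461, 0.0574]
tool_rot: [[0.997, -0.077, -0.0], [-0.077, -0.997, 0.0], [-0.0, -0.0, -1.0]]
ft_force: [-0.2, -0.7, 0.4]
grip_width: 0.0214
```

```bash
python3 look.py w18; python3 - <<'E'
from h import *
im=cv2.imread('pics/w18.png'); cv2.imwrite('pics/w18c.png',cv2.convertScaleAbs(cv2.resize(im[110:290,210:470],None,fx=3,fy=3,interpolation=cv2.INTER_CUBIC),alpha=1.6))
im,d=snap('top','t18')
E
```

```text
17.9 [0.4853 0.2461 0.0574] [-0.1628 -0.6701  0.3555] 0.021365732535985272
thy -94.43890523816326
left_electrode [262.3 157.1] 0.95 [0.5354 0.2472 0.0552] tool [ 0.0498 -0.005   0.0022]
right_electrode [286.1 162.5] 0.89 [0.5317 0.2357 0.0552] tool [0.0471 0.0068 0.0022]
specimen [274.5 157.7] 0.45 [0.5344 0.2413 0.054 ] tool [0.0494 0.001  0.0034]
specimen [356.4 153.1] 0.32 [0.5341 0.1996 0.054 ] tool [0.0523 0.0426 0.0034]
```

View pics/w18c.png

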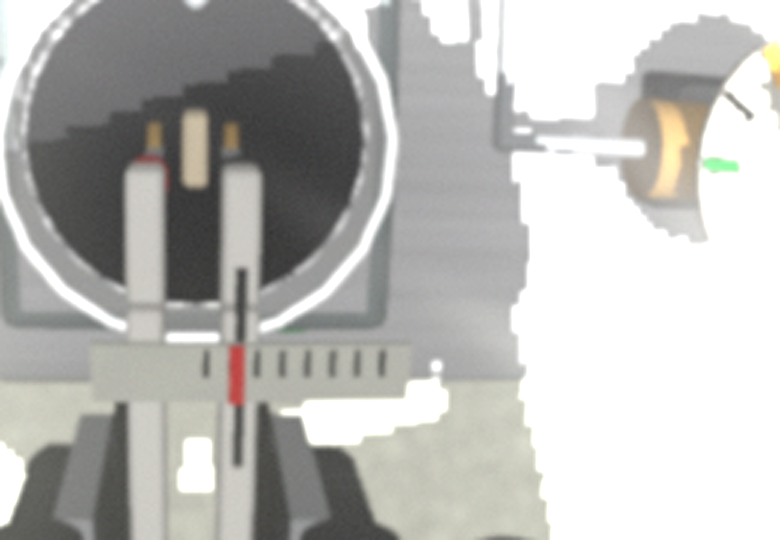

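View pics/t18.png

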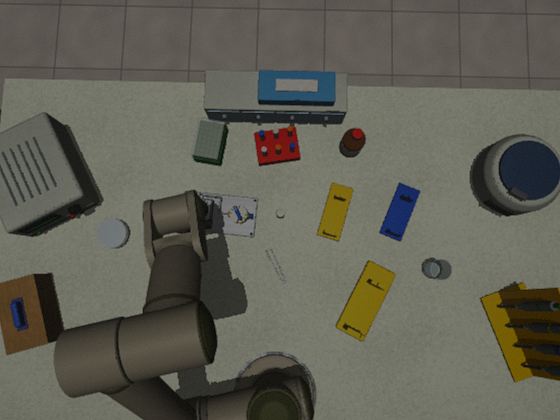

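```bash
python3 -c "
from h import *
print(close_job())"
```

```text
the job is handed in; nothing more can be done
None
```

The job is handed in at about 18 s of the 56 s allowed. The tweezers are held at the red line, with one disc on each side of the specimen.

**What I did**
- **Stopcock:** I pinched the bar, turned it down about 55° and let go. The picture after release showed it in line with the yellow marks, about 30° open.
- **Tweezers:** I gripped them at about 26 mm, where the gap is roughly 18 mm. I lifted them straight up, carried them over and lowered them vertically onto the specimen.
- **Squeeze:** With a disc on each side at specimen height, I closed the grip to 21.3 mm.

**Last checks**
- **Gap:** The index line meets the red line on the scale. The grip width works out to a gap of about 10.4 mm.
- **Position:** The discs are about 5 mm either side of the specimen, within about 1 to 2 mm of its middle lengthwise. I estimate their centres at about 55 mm against the specimen's 54 mm.
- **Alignment:** The tool's yaw is within 0.1° of the rig's measured yaw. I judged the tweezers' level only from the pictures.
- **Contact and steadiness:** The wrist force stayed below about 1 N, and the arm's position and grip width did not change over the last second. The overhead view shows the bystanders where they were.

**What disagreed**
- **Fingertip position:** The stated fingertip position did not match the pictures. The tips stand about 16 mm behind the reported TCP instead of 17 mm ahead of it. My first grip on the stopcock therefore closed in the air above the bar, and I corrected later heights from the images.
- **Last disc fix:** The final electrode readings from the networks put the gap at 11 to 12 mm with a slight skew. The scale and the grip width did not show this, so I trusted those and put it down to network error.

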